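# Put two cleaned registers in press

## Task

Put the two cleaned pocket registers in press on the blotter-topped base board: lay them flat and square to the board with their cloth spines to the outside, the long one in the middle of the board's left half and the short one in the middle of its right half (left and right as the robot sees them). Lay the cover board centred over both, its grip batten upwards and running between the two registers, and stand the big weight on it over the long register and the small weight over the short one. Leave the eraser block and the magnifier where they are.

Things in the scene. Friction and masses are not known exactly. Their poses are not given: they have to be found in the camera images.
- base_board: Base pressing board: plywood with a white blotter on top, no batten, fixed to the table. 160 (x) x 250 (y) x 15 mm thick. Origin at the centre of its underside; y runs along its length to the robot's left (yaw within 0.18 rad of the robot's), z up. Its halves' middles are at x = 0, y = +62.5 mm (left) and y = -62.5 mm (right); top at z = 15 mm.
- cover_board: Cover board, loose, 0.3 kg: bare plywood 130 (x) x 200 (y) x 12 mm with a wooden grip batten on its middle, along the board's x: 100 mm long, 22 mm wide (y), from z = 12 to z = 40 mm. Starts flat on the table, batten up. Origin at the centre of the underside, z up. A half turn leaves it the same.
- long_register: The longer closed hardbound pocket register, a rigid block 120 (x) x 64 (y) x 22 mm (z) with card covers and dark blue cloth spine and corners, loose, lying flat, about 0.13 kg. Origin at the centre of its underside; the cloth spine is its +y long side, the page fore-edge its -y side. Starts with the spine roughly towards the robot.
- short_register: The shorter closed hardbound pocket register, same make and thickness: 85 (x) x 64 (y) x 22 mm (z), loose, lying flat, about 0.09 kg. Origin at the centre of its underside; the cloth spine is its +y long side, the fore-edge its -y side. Starts with the spine roughly towards the robot.
- big_weight: Big steel weight, loose, about 0.66 kg: an upright disc 58 mm in diameter and 32 mm high, a thin neck, and a round knob 24 mm in diameter from z = 44 to z = 66 mm to hold it by. Origin at the centre of the underside, z up.
- small_weight: Small steel weight, loose, about 0.36 kg: the same but the disc is 42 mm in diameter; disc 32 mm high, knob 24 mm in diameter from z = 44 to z = 66 mm. Origin at the centre of the underside, z up.
- eraser_block: Bystander: dark rubber cleaning block 45 x 28 x 22 mm, loose. Origin at the centre of the underside.
- magnifier: Bystander: dome magnifier, black ring 40 mm in diameter with a glass dome, 27 mm high, loose. Origin at the centre of the underside.
There are look-alikes about, which are no part of the job. What is shaped like the small_weight but blue or green is not meant.

How it is judged:
By the outcome, as a careful person would: the job done as asked, in the order asked, and still so for the second after the job is handed in, with the robot touching nothing.
It also fails if it takes over 128 s, if anything falls off the work surface, if the arm or the gripper's body presses on something with over 40 N, if the wrist force passes 120 N, or if a joint passes its speed limit or range.

## Robot

A 7-joint arm with a two-finger parallel gripper is mounted at the origin on the work surface. World frame = base frame: x ahead of the robot, y to its left, z up, the work surface at z = 0. Lengths are in m, angles in degrees, forces in N, time in s.
With the tool pointing down it reaches from about 0.425 to 0.875 m from the base axis. Payload 4.7 kg.
Tool frame: the origin (TCP) lies between the finger pads; the fingertips stand 8 mm ahead of it and the grasp point (between the pads) lies 11 mm behind it (env.tip_extent is the distance from the TCP to the fingertips, in m); z points along the fingers, y is the line along which they close (so a half turn about z gives the same grasp; the last joint's range is limited). The gripper opens to 87 mm and grips with 3 to 60 N. Pads are 19 mm wide; open, the fingers measure 117 mm over their backs; the gripper's body (75 mm by 190 mm) begins 51 mm behind the grasp point.
Start: joints at [74.032, 18.392, -4.016, 83.108, 1.295, 78.541, -3.26], TCP at [0.188, -0.622, 0.231] pointing down, gripper open.
Joint ranges: [-163.93, 163.93], [-17.29, 119.83], [-79.2, 71.16], [3.27, 140.29], [-89.18, 269.18], [5.43, 117.66], [-154.24, 154.24]. Speed limits (degrees/s): [147.25, 147.25, 180, 180, 180, 180, 180].

## Interface

Orientations are given as [roll, pitch, yaw] about the fixed x, y, z axes, in that order (R = Rz(yaw) Ry(pitch) Rx(roll)).
In Python, from cell import sensors, vision, workorder, env gives the robot as it stands.
- The arm moves only by the tool drive_tool, never from a script. Its argument "moves" is a list of rows, each an object of numbers: "x", "y", "z": the shift along the tool's x, y, z in mm; "rx", "ry", "rz": the turn, a rotation vector about the tool's x, y, z in rad; "fingers": the closure, from -1 (fully open) to 1 (shut). In form: [{"x": .., "y": .., "z": .., "rx": .., "ry": .., "rz": .., "fingers": ..}, ...]. A call has 1 to 20 rows; each row is the pose to reach, as a shift and turn from the pose commanded when the call began, along the tool's axes at that moment; what a row does not reach only later rows make up. A row lasts 1/8 s, in which the tool goes at most 62.5 mm and 10.7 degrees, less where a joint would pass 70% of its speed; a pose out of reach is approached as far as the arm can. A call with a gripper value outside its range is refused whole. The fingers move at their own pace and stop on an object; "force" is the grip in N (left out, the last holds). Time passes only in rows, so rows that repeat a pose let the fingers close. It gives the time, the measured TCP pose, the force, the opening and the grip force at its end, in the units of the state.
- sensors.get_obs(): the state, without advancing time (a new reading comes with each control period).
- vision.read_camera(name): name is "scene" or "top" or "wrist"; returns a dict with "image" (480x640x3 uint8, red, green, blue), "fx", "fy", "cx", "cy" (pixels), "k1" (the pictures are not rectified: a ray, as slopes to the right and down, at radius r is drawn at 1 + k1 r^2 times it, then the intrinsics apply), "R" (3x3) and "t" (3): a world point X has camera coordinates R X + t. Camera axes: x right, y down, z forward; pixel columns grow to the right and rows downward; lengths in m; the calibration is good to about 2 mm. A picture is of the moment at which its call begins. There is no depth.
- workorder.sign_off(): hands the job in; it is judged then, once.
The state is a dict: "time_s": time; "qpos": joint angles; "joint_velocities": joint speeds; "effort": joint torques, N m; "tool_pos": TCP position; "tool_rot": TCP orientation; "force": force on the tool from outside, world axes, zero at the start; "wrist_torque": the same for the moment, N m; "grip_width": finger opening in m; "grasp_force": force on a finger pad.
Only numpy, scipy, OpenCV 4.12 (cv2) and the standard library are available. Lean on these libraries where they do the work, as an engineer would, in place of code of your own. Each camera call takes 0.05 s, during which the arm holds its last target. There are 200 camera calls.

## Working session

There is one attempt and no reset: what is moved stays moved. The work goes in short steps, Python scripts to look and compute and a tool call to move; the robot and the scene stay as the last step left them, time stands still between calls to the robot, and variables do not carry over. Pictures are saved under pics/ and viewed, at most 14 in all, crops included, and the job is handed in when it is done.

Besides the shell and the picture viewer there is one more tool, called after "Request:" by a JSON object that holds its "fn" and its "kwargs". drive_tool: Moves the arm, as the interface text tells. Its arguments: {"type":"object","properties":{"moves":{"type":"array"},"force":{"type":"number"}},"required":["moves"]}

```bash
ls; mkdir -p pics; python3 - <<'E'
from cell import sensors, vision, workorder, env
import cv2
print(sensors.get_obs(), env.tip_extent)
for n in("scene","top"):
    c=vision.read_camera(n); cv2.imwrite(f"pics/{n}0.png",c["image"][:,:,::-1])
    print(n,{k:v for k,v in c.items() if k!="image"})
E
```

```text
pics
{'time_s': 0.0, 'qpos': array([74.03157689, 18.4397408 , -4.01349287, 83.17604925,  1.29599511,
       78.54014861, -3.25759864]), 'joint_velocities': array([ 0.00530626,  0.04207858,  0.02956008,  0.06465434,  0.01809225,
       -0.08632765,  0.06842072]), 'effort': array([-1.53715973e-04, -4.91290390e+01, -4.04249439e-01, -3.12525201e+01,
       -6.41333009e-02,  4.38219379e-02,  1.74181118e-04]), 'tool_pos': array([ 0.18738087, -0.62183727,  0.22944345]), 'tool_rot': array([-1.79889352e+02,  7.39081965e-03,  1.67788708e+01]), 'force': array([-0.35435988, -0.4605402 , -0.09951166]), 'wrist_torque': array([-0.08365515, -0.0232742 , -0.01667663]), 'grasp_force': 0.0, 'grip_width': 0.08752329786321879} 0.008
scene {'fx': 559.3368512247358, 'fy': 559.3368512247358, 'cx': 318.0780351982678, 'cy': 237.5321852065732, 'k1': -0.12609007453655424, 'R': array([[-0.80509803,  0.59303119, -0.01145319],
       [ 0.41827065,  0.55394081, -0.71986057],
       [-0.42055539, -0.58434886, -0.69402419]]), 't': array([ 0.48854807, -0.20404503,  1.43184838])}
top {'fx': 561.6588405574679, 'fy': 561.6588405574679, 'cx': 307.44583067612064, 'cy': 239.7484294845876, 'k1': -0.056223986386543544, 'R': array([[ 7.47315764e-04, -9.99664420e-01, -2.58937818e-02],
       [-9.87262147e-01,  3.38216043e-03, -1.59066066e-01],
       [ 1.59100264e-01,  2.56828232e-02, -9.86928315e-01]]), 't': array([0.00524135, 0.58267663, 0.84760364])}
```

View pics/top0.png

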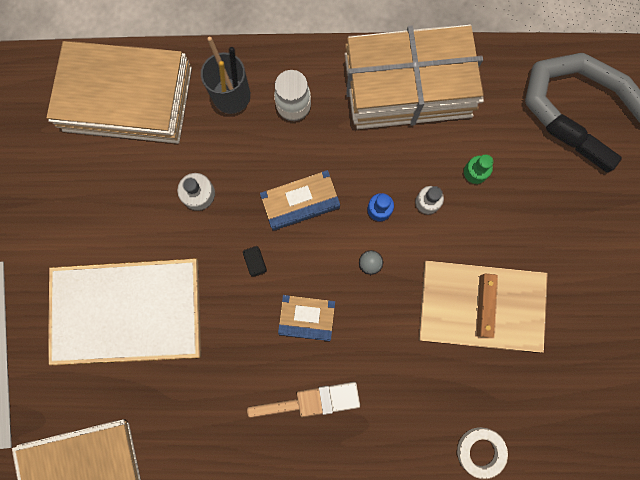

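View pics/scene0.png

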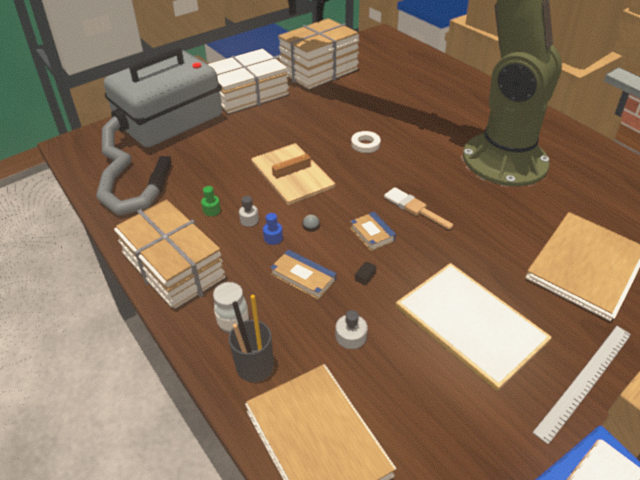

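The top view shows:
- base board at about (124,312)
- cover board at about (484,306), batten at (487,305)
- long register at (300,200), short register at (307,318), both with the spine towards the robot
- big weight at (196,191), grey small weight at (430,199)
- blue decoy at (380,206), green decoy at (480,168)
- eraser at (255,261), magnifier at (371,262)

The scene view shows the same items: long register (303,272), short register (372,230), big weight (351,330), small weight (248,212), base board (472,322), cover board (293,173).

```bash
cat > h.py <<'E'
import numpy as np, cv2
from cell import sensors, vision
def und(c,p):
    K=np.array([[c["fx"],0,c["cx"]],[0,c["fy"],c["cy"]],[0,0,1]])
    p=np.asarray(p,float).reshape(-1,1,2)
    return cv2.undistortPoints(p,K,np.array([c["k1"],0,0,0,0.]))[:,0]
def ray(c,p):
    n=und(c,p); d=np.c_[n,np.ones(len(n))]@c["R"]; return -c["R"].T@c["t"], d
def plane(c,p,z):
    C,d=ray(c,p); return C+d*((z-C[2])/d[:,2:])
def tri(c1,p1,c2,p2):
    P=[np.c_[c["R"],c["t"]] for c in(c1,c2)]
    X=cv2.triangulatePoints(P[0],P[1],und(c1,p1).T,und(c2,p2).T); return (X[:3]/X[3]).T
def blob(m,seed=None):
    m=cv2.morphologyEx(m.astype(np.uint8)*255,cv2.MORPH_CLOSE,np.ones((5,5)))
    cs,_=cv2.findContours(m,cv2.RETR_EXTERNAL,cv2.CHAIN_APPROX_NONE)
    if seed is None: return max(cs,key=cv2.contourArea)
    return max(cs,key=lambda k:cv2.pointPolygonTest(k,tuple(map(float,seed)),True))
def quad(k):
    h=cv2.convexHull(k); return cv2.approxPolyN(h,4,ensure_convex=True).reshape(-1,2)
def hsv(c): return cv2.cvtColor(cv2.GaussianBlur(c["image"],(3,3),0),cv2.COLOR_RGB2HSV).astype(int)
E
python3 - <<'E'
from h import *
np.set_printoptions(precision=1,suppress=True)
S,T=vision.read_camera("scene"),vision.read_camera("top")
seeds=dict(base=((124,312),(472,322)),cover=((450,306),(285,180)),long=((280,205),(285,267)),short=((290,318),(366,226)),big=((205,198),(351,335)),small=((428,203),(248,217)))
for n,s in seeds.items():
    q=[]
    for c,p in zip((T,S),s):
        H=hsv(c); m=(H[...,2]>115)|((H[...,0]>100)&(H[...,0]<130)&(H[...,1]>70)) 
        k=blob(m,p); q.append(quad(k)); 
        print(n,"area",cv2.contourArea(k),"quad",q[-1].tolist(), "bb",cv2.boundingRect(k))
    # match corners by table-plane projection
    a,b=plane(T,q[0],.015),plane(S,q[1],.015)
    j=[np.argmin(np.linalg.norm(b-x,axis=1)) for x in a]
    print(tri(T,q[0],S,q[1][j])*1000, "centre@15", a.mean(0)*1000,b.mean(0)*1000)
for n,a,b in [("bigknob",(191,186),(352,318)),("smallknob",(434,194),(250,203)),("longlabel",(299,196),(302,271)),("shortlabel",(307,314),(374,229))]:
    print(n,tri(T,[a],S,[b])*1000)
E
```

```text
base area 14787.0 quad [[200, 358], [48, 365], [48, 266], [197, 257]] bb (48, 258, 152, 108)
base area 211997.0 quad [[780, 479], [0, 479], [0, 108], [471, -40]] bb (0, 0, 640, 480)
[[ 722.8  512.2  745.4]
 [ 303.2  821.6 -216.6]
 [ 517.7  737.9   52.6]
 [ 686.1  566.1  509.1]] centre@15 [470.4 309.1  15. ] [ 364.5 -322.7   15. ]
cover area 9928.0 quad [[547, 272], [544, 353], [419, 341], [425, 259]] bb (419, 260, 129, 93)
cover area 211997.0 quad [[780, 479], [0, 479], [0, 108], [471, -40]] bb (0, 0, 640, 480)
[[  828.9  -279.    432.9]
 [  792.2  -157.9   600.3]
 [  269.   2192.9  5711.4]
 [ 2260.4 -2592.8 -6356.6]] centre@15 [ 478.6 -280.1   15. ] [ 364.5 -322.7   15. ]
long area 2752.0 quad [[340, 207], [271, 230], [259, 192], [329, 169]] bb (261, 171, 79, 59)
long area 211997.0 quad [[780, 479], [0, 479], [0, 108], [471, -40]] bb (0, 0, 640, 480)
[[ 1323.7  -289.3 -1043.4]
 [ 1132.9    62.8  -238.8]
 [ 1162.     66.8  -275.9]
 [ 1300.3  -184.6  -770.3]] centre@15 [656.2  18.2  15. ] [ 364.5 -322.7   15. ]
short area 2036.5 quad [[337, 300], [330, 340], [277, 334], [282, 294]] bb
[... 366 characters left out ...]
.0 quad [[780, 479], [0, 479], [0, 108], [471, -40]] bb (0, 0, 640, 480)
[[1127.6  165.6  -92.9]
 [1094.   183.5  -17.4]
 [1072.7  229.    71.6]
 [1092.2  238.9   44.6]] centre@15 [674.5 199.1  15. ] [ 364.5 -322.7   15. ]
small area 248.0 quad [[446, 198], [434, 216], [416, 203], [422, 179]] bb (418, 185, 26, 26)
small area 211997.0 quad [[780, 479], [0, 479], [0, 108], [471, -40]] bb (0, 0, 640, 480)
[[ 1716.9 -1205.8 -2683.9]
 [ 1742.9 -1291.8 -3007.2]
 [ 1598.4  -916.8 -2231.4]
 [ 1563.6  -799.7 -1882.3]] centre@15 [ 655.9 -197.9   15. ] [ 364.5 -322.7   15. ]
bigknob [[671.  192.2  53.7]]
smallknob [[ 652.7 -195.9   52.5]]
longlabel [[660.6  19.1  21.2]]
shortlabel [[464.1   7.8  18.4]]
```

```bash
cat >> h.py <<'E'
from scipy.spatial.transform import Rotation as Ro
def go(x,y,z,yaw):
    "print shift in tool axes (mm, rad) to a tool-down pose at world x,y,z (m), yaw (deg), from the measured pose"
    o=sensors.get_obs(); R=Ro.from_euler("xyz",o["tool_rot"],degrees=True)
    d=R.inv().apply(np.array([x,y,z])-o["tool_pos"])*1000
    r=(R.inv()*Ro.from_euler("xyz",[180,0,yaw],degrees=True)).as_rotvec()
    print("t",round(o["time_s"],1),"pos",o["tool_pos"].round(4),o["tool_rot"].round(2),"j7",o["qpos"][6].round(0),"-> shift",d.round(1),"turn",r.round(3))
def rect(c,k,z):
    "contour onto plane z: centre, sides, long-side angle(deg)"
    P=(plane(c,k.reshape(-1,2),z)[:,:2]*1000).astype(np.float32)
    b=cv2.boxPoints(cv2.minAreaRect(P)); e=b[1]-b[0],b[2]-b[1]
    l=max(e,key=np.linalg.norm); a=np.degrees(np.arctan2(l[1],l[0]))%180
    return b.mean(0).round(1),sorted(round(float(np.linalg.norm(v)),1) for v in e),round(float(a),2)
E
python3 - <<'E'
from h import *
go(.58,.01,.32,90)
E
```

```text
t 0.2 pos [ 0.1875 -0.6221  0.2299] [-179.93    0.     16.78] j7 -3.0 -> shift [ 558.3 -491.9  -89.6] turn [-1.000e-03 -1.000e-03 -1.278e+00]
```

Request:
{"fn": "drive_tool", "kwargs": {"moves": [{"x":558,"y":-492,"z":-90,"rz":-1.278,"fingers":-1},{"x":558,"y":-492,"z":-90,"rz":-1.278,"fingers":-1},{"x":558,"y":-492,"z":-90,"rz":-1.278,"fingers":-1},{"x":558,"y":-492,"z":-90,"rz":-1.278,"fingers":-1},{"x":558,"y":-492,"z":-90,"rz":-1.278,"fingers":-1},{"x":558,"y":-492,"z":-90,"rz":-1.278,"fingers":-1},{"x":558,"y":-492,"z":-90,"rz":-1.278,"fingers":-1},{"x":558,"y":-492,"z":-90,"rz":-1.278,"fingers":-1},{"x":558,"y":-492,"z":-90,"rz":-1.278,"fingers":-1},{"x":558,"y":-492,"z":-90,"rz":-1.278,"fingers":-1},{"x":558,"y":-492,"z":-90,"rz":-1.278,"fingers":-1},{"x":558,"y":-492,"z":-90,"rz":-1.278,"fingers":-1},{"x":558,"y":-492,"z":-90,"rz":-1.278,"fingers":-1},{"x":558,"y":-492,"z":-90,"rz":-1.278,"fingers":-1},{"x":558,"y":-492,"z":-90,"rz":-1.278,"fingers":-1},{"x":558,"y":-492,"z":-90,"rz":-1.278,"fingers":-1},{"x":558,"y":-492,"z":-90,"rz":-1.278,"fingers":-1}]}}

```text
invalid input at $.moves[0]: expected keys x, y, z, rx, ry, rz, fingers
```

```bash
python3 - <<'E'
from h import *
c=vision.read_camera("wrist"); cv2.imwrite("pics/w1.png",c["image"][:,:,::-1]); np.savez("w1.npz",**c)
print((-c["R"].T@c["t"]).round(3)); go(.58,.01,.32,90)
E
```

```text
[ 0.255 -0.601  0.384]
t 0.2 pos [ 0.1875 -0.6221  0.23  ] [-179.95    0.     16.78] j7 -3.0 -> shift [ 558.2 -492.   -89.6] turn [-1.000e-03 -0.000e+00 -1.278e+00]
```

View pics/w1.png

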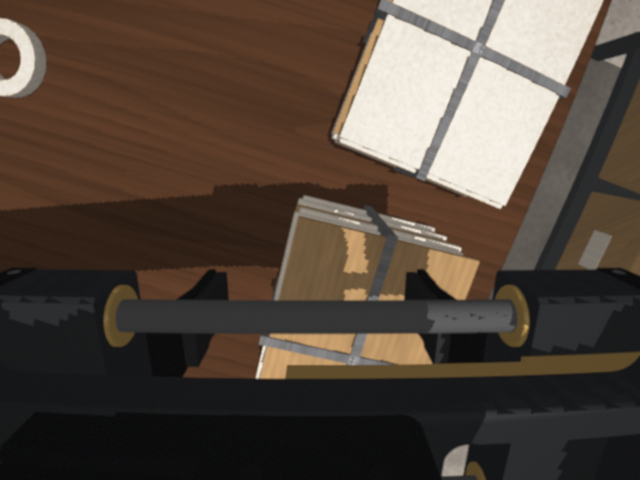

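The arm is still at its start pose because the call was refused. The wrist picture shows only stacked books; the gripper hides everything below about row 265, so objects should lie on the tool's +x side.

```bash
python3 - <<'E'
from h import *
c=np.load("w1.npz"); print(c["R"].round(2),c["fx"]); go(.57,-.09,.32,90)
E
```

```text
[[ 0.29 -0.96 -0.  ]
 [-0.93 -0.28  0.26]
 [-0.25 -0.07 -0.97]] 356.2718043188657
t 0.2 pos [ 0.1875 -0.6221  0.23  ] [-179.95    0.     16.78] j7 -3.0 -> shift [ 519.8 -399.1  -89.6] turn [-1.000e-03 -0.000e+00 -1.278e+00]
```

Request:
{"fn": "drive_tool", "kwargs": {"moves": [{"x":520,"y":-399,"z":-90,"rx":0,"ry":0,"rz":-1.278,"fingers":-1},{"x":520,"y":-399,"z":-90,"rx":0,"ry":0,"rz":-1.278,"fingers":-1},{"x":520,"y":-399,"z":-90,"rx":0,"ry":0,"rz":-1.278,"fingers":-1},{"x":520,"y":-399,"z":-90,"rx":0,"ry":0,"rz":-1.278,"fingers":-1},{"x":520,"y":-399,"z":-90,"rx":0,"ry":0,"rz":-1.278,"fingers":-1},{"x":520,"y":-399,"z":-90,"rx":0,"ry":0,"rz":-1.278,"fingers":-1},{"x":520,"y":-399,"z":-90,"rx":0,"ry":0,"rz":-1.278,"fingers":-1},{"x":520,"y":-399,"z":-90,"rx":0,"ry":0,"rz":-1.278,"fingers":-1},{"x":520,"y":-399,"z":-90,"rx":0,"ry":0,"rz":-1.278,"fingers":-1},{"x":520,"y":-399,"z":-90,"rx":0,"ry":0,"rz":-1.278,"fingers":-1},{"x":520,"y":-399,"z":-90,"rx":0,"ry":0,"rz":-1.278,"fingers":-1},{"x":520,"y":-399,"z":-90,"rx":0,"ry":0,"rz":-1.278,"fingers":-1},{"x":520,"y":-399,"z":-90,"rx":0,"ry":0,"rz":-1.278,"fingers":-1},{"x":520,"y":-399,"z":-90,"rx":0,"ry":0,"rz":-1.278,"fingers":-1},{"x":520,"y":-399,"z":-90,"rx":0,"ry":0,"rz":-1.278,"fingers":-1}]}}

```text
time_s: 2.12
tool_pos: [0.5698, -0.0916, 0.3205]
tool_rot: [-180.0, 0.0, 89.9]
force: [-0.2, 0.5, -0.2]
grip_width: 0.0866
grasp_force: 0.0
```

```bash
python3 - <<'E'
from h import *
c=vision.read_camera("wrist"); cv2.imwrite("pics/w2.png",c["image"][:,:,::-1]); np.savez("w2.npz",**c)
t=vision.read_camera("top"); np.savez("t2.npz",**t)
go(.57,-.09,.32,90)
E
```

```text
t 2.2 pos [ 0.57   -0.0911  0.3206] [-1.800e+02  3.000e-02  8.992e+01] j7 1.0 -> shift [1.1 0.  0.6] turn [-0.     0.001 -0.001]
```

View pics/w2.png

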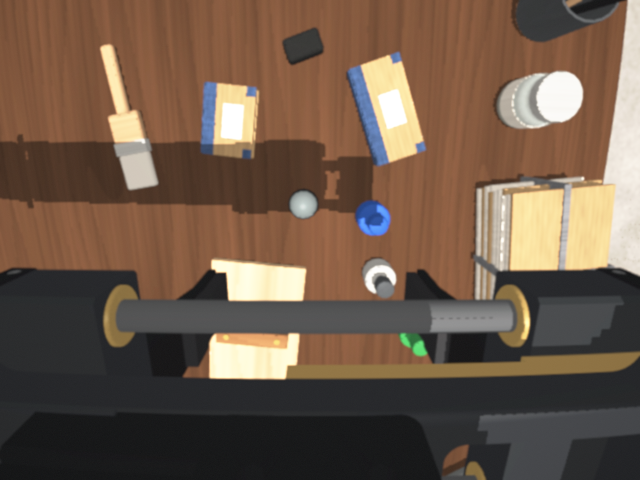

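The wrist view shows:
- short register at (230,121), spine on the left, which is the robot side
- long register at (386,108)
- eraser at (303,45), magnifier at (303,204)
- blue decoy at (373,218), grey small weight at (379,277)

Nothing is hidden except the cover board, which is partly behind the gripper.

```bash
cat >> h.py <<'E'
def reg(c,seed):
    H=hsv(c); m=(H[...,2]>115)|((H[...,0]>100)&(H[...,0]<130)&(H[...,1]>90)&(H[...,2]>45))
    m&=~((H[...,1]<60)&(H[...,2]<90))
    return blob(m,seed)
def corners(k):
    return cv2.boxPoints(cv2.minAreaRect(k)) 
def order(P):
    m=P[:,:2].mean(0); a=np.arctan2(P[:,1]-m[1],P[:,0]-m[0]); return np.argsort(a)
def quadw(c,k,z):
    q=quad(k).astype(float); w=plane(c,q,z); o=order(w); return q[o],w[o]
E
python3 - <<'E'
from h import *
np.set_printoptions(precision=1,suppress=True)
W=np.load("w2.npz");T=np.load("t2.npz")
for n,a,b in [("long",(370,90),(280,205)),("short",(220,121),(290,318))]:
    ka,kb=reg(W,a),reg(T,b)
    print(n,cv2.contourArea(ka),cv2.contourArea(kb),"wrist",rect(W,ka,.022),"top",rect(T,kb,.022))
    qa,wa=quadw(W,ka,.011);qb,wb=quadw(T,kb,.011)
    print(tri(W,qa,T,qb)*1000)
# base board from top: at 15
H=hsv(T); m=(H[...,2]>115); k=blob(m,(124,312)); print("base all",rect(T,k,.015))
m=(H[...,2]>150)&(H[...,1]<50); k=blob(m,(124,312)); print("blotter",rect(T,k,.015))
E
```

```text
long 158511.0 2739.5 wrist (array([576.4, -73.9], dtype=float32), [464.7, 920.0], 179.89) top (array([654.9,  18. ], dtype=float32), [67.2, 121.6], 108.65)
[[546.5 -33.1 450.8]
 [574.7 -23.8 471.2]
 [571.2  10.6 453.7]
 [528.8  13.3 417.2]]
short 158511.0 1920.0 wrist (array([576.4, -73.9], dtype=float32), [464.7, 920.0], 179.89) top (array([461.6,   8.1], dtype=float32), [64.0, 84.0], 83.79)
[[440.  -48.3 349.3]
 [480.7   0.2 546.9]
 [475.6 -26.9 560.8]
 [438.3  35.  322.9]]
base all (array([469.8, 309.2], dtype=float32), [163.6, 253.1], 93.44)
blotter (array([470., 310.], dtype=float32), [147.4, 237.1], 93.36)
```

```bash
sed -i 's/m=(H\[...,2\]>115)|((H/m=(H[...,2]>thr)|((H/; s/def reg(c,seed)/def reg(c,seed,thr=115)/' h.py; python3 - <<'E'
from h import *
np.set_printoptions(precision=1,suppress=True)
W=np.load("w2.npz");T=np.load("t2.npz")
H=hsv(W)
for p in [(100,270),(120,300),(165,300),(150,250),(100,410),(120,245),(145,245),(60,200),(100,355)]: print(p,H[p],end=" ")
print()
for n,a,b in [("long",(370,90),(280,205)),("short",(220,121),(290,318))]:
    kb=reg(T,b)
    for thr in (140,150,160):
        ka=reg(W,a,thr)
        print(n,cv2.contourArea(ka),"wrist",rect(W,ka,.022),"top",rect(T,kb,.022))
    qa,wa=quadw(W,ka,.011);qb,wb=quadw(T,kb,.011)
    print(qa.tolist(),qb.tolist()); print(tri(W,qa,T,qb)*1000)
E
```

```text
(100, 270) [ 12 134 137] (120, 300) [ 12 133 140] (165, 300) [ 12 124  82] (150, 250) [  7  29 116] (100, 410) [ 23  82 254] (120, 245) [ 22  91 250] (145, 245) [ 16 109 157] (60, 200) [ 12 134 137] (100, 355) [118  50  91] 
long 19453.5 wrist (array([564.7, -74.9], dtype=float32), [280.3, 315.5], 90.06) top (array([654.9,  18. ], dtype=float32), [67.2, 121.6], 108.65)
long 5513.0 wrist (array([657.5,  17.5], dtype=float32), [67.1, 123.6], 108.93) top (array([654.9,  18. ], dtype=float32), [67.2, 121.6], 108.65)
long 5442.0 wrist (array([657.2,  17.6], dtype=float32), [66.7, 122.9], 108.93) top (array([654.9,  18. ], dtype=float32), [67.2, 121.6], 108.65)
[[376.0, 168.0], [428.0, 150.0], [398.0, 45.0], [347.0, 71.0]] [[341.0, 206.0], [328.0, 169.0], [256.0, 193.0], [272.0, 229.0]]
[[648.6 -52.1  -0.8]
 [643.4 -26.  237.4]
 [665.1  90.4  27.3]
 [608.4  65.5   3.9]]
short 3846.0 wrist (array([467.1,  27. ], dtype=float32), [68.7, 125.1], 84.02) top (array([461.6,   8.1], dtype=float32), [64.0, 84.0], 83.79)
short 3720.0 wrist (array([464.9,   7.7], dtype=float32), [68.2, 85.3], 83.06) top (array([461.6,   8.1], dtype=float32), [64.0, 84.0], 83.79)
short 3456.5 wrist (array([465.1,   7.8], dtype=float32), [66.6, 84.7], 83.56) top (array([461.6,   8.1], dtype=float32), [64.0, 84.0], 83.79)
[[201.0, 152.0], [254.0, 157.0], [259.0, 86.0], [204.0, 80.0]] [[329.0, 340.0], [334.0, 296.0], [282.0, 296.0], [277.0, 334.0]]
[[424.8 -30.2  16.2]
 [494.3 -37.5  30. ]
 [497.1  49.5  -8.8]
 [434.3  54.6  15.8]]
```

```bash
python3 - <<'E'
from h import *
go(.57,.305,.32,180)
E
```

```text
t 2.2 pos [ 0.57   -0.0911  0.3206] [-1.800e+02  3.000e-02  8.992e+01] j7 1.0 -> shift [396.1  -0.6   0.4] turn [-0.     0.    -1.572]
```

Request:
{"fn": "drive_tool", "kwargs": {"moves": [{"x":396,"y":0,"z":0,"rx":0,"ry":0,"rz":-1.572,"fingers":-1},{"x":396,"y":0,"z":0,"rx":0,"ry":0,"rz":-1.572,"fingers":-1},{"x":396,"y":0,"z":0,"rx":0,"ry":0,"rz":-1.572,"fingers":-1},{"x":396,"y":0,"z":0,"rx":0,"ry":0,"rz":-1.572,"fingers":-1},{"x":396,"y":0,"z":0,"rx":0,"ry":0,"rz":-1.572,"fingers":-1},{"x":396,"y":0,"z":0,"rx":0,"ry":0,"rz":-1.572,"fingers":-1},{"x":396,"y":0,"z":0,"rx":0,"ry":0,"rz":-1.572,"fingers":-1},{"x":396,"y":0,"z":0,"rx":0,"ry":0,"rz":-1.572,"fingers":-1},{"x":396,"y":0,"z":0,"rx":0,"ry":0,"rz":-1.572,"fingers":-1},{"x":396,"y":0,"z":0,"rx":0,"ry":0,"rz":-1.572,"fingers":-1},{"x":396,"y":0,"z":0,"rx":0,"ry":0,"rz":-1.572,"fingers":-1},{"x":396,"y":0,"z":0,"rx":0,"ry":0,"rz":-1.572,"fingers":-1}]}}

```text
time_s: 3.72
tool_pos: [0.5704, 0.3055, 0.3206]
tool_rot: [-180.0, 0.0, -180.0]
force: [-0.2, 0.7, -0.3]
grip_width: 0.087
grasp_force: 0.0
```

```bash
python3 - <<'E'
from h import *
np.set_printoptions(precision=1,suppress=True)
c=vision.read_camera("wrist"); cv2.imwrite("pics/w3.png",c["image"][:,:,::-1]); np.savez("w3.npz",**c)
T=np.load("t2.npz"); S=vision.read_camera("scene"); np.savez("s3.npz",**S)
def bl(c,p,v=150):
    H=hsv(c); return blob((H[...,2]>v)&(H[...,1]<50),p)
kw=bl(c,plane(c,[[0,0]],0)[0][:2]*0+np.array([320,130])); kt=bl(T,(124,312)); ks=bl(S,(472,322))
print("wrist",rect(c,kw,.015),"top",rect(T,kt,.015),"scene",rect(S,ks,.015))
f=lambda k:cv2.approxPolyDP(k,0.03*cv2.arcLength(k,True),True).reshape(-1,2).astype(float)
Q={}
for n,cc,k in(("w",c,kw),("t",T,kt),("s",S,ks)):
    q=f(k); w=plane(cc,q,.015); q=q[order(w)]; Q[n]=q; print(n,q.tolist())
if all(len(q)==4 for q in Q.values()): print(tri(c,Q["w"],T,Q["t"])*1000); print(tri(S,Q["s"],T,Q["t"])*1000)
# heights of labels, wrist w2 vs top/scene
W=np.load("w2.npz")
lab=lambda c,p,r=14:[np.array(cv2.minAreaRect(blob(((lambda H:(H[...,2]>150)&(H[...,1]<45))(hsv(c))),p))[0])]
for n,a,b in(("long",(393,107),(299,196)),("short",(232,118),(307,314))):
    print(n,"label",tri(W,lab(W,a),T,lab(T,b))*1000)
E
```

```text
wrist (array([471.4, 309.4], dtype=float32), [148.6, 238.5], 93.38) top (array([470., 310.], dtype=float32), [147.4, 237.1], 93.36) scene (array([471.8, 308.5], dtype=float32), [149.1, 239.0], 93.46)
w [[226.0, 63.0], [231.0, 184.0], [346.0, 145.0], [413.0, 174.0], [415.0, 52.0]]
t [[193.0, 353.0], [192.0, 264.0], [54.0, 271.0], [52.0, 359.0]]
s [[451.0, 268.0], [401.0, 301.0], [497.0, 381.0], [546.0, 337.0]]
long label [[666.3  21.4   2.5]]
short label [[466.5   6.3  16.6]]
```

View pics/w3.png

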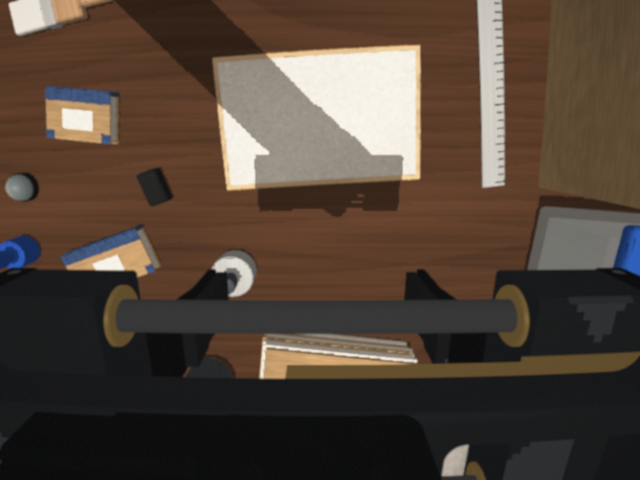

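The wrist view shows the base board's blotter cleanly at (320,117), partly in the arm's shadow. All three cameras agree on the board: about (471, 309) mm, yaw 3.4°.

```bash
python3 - <<'E'
from h import *
np.set_printoptions(precision=1,suppress=True)
T=np.load("t2.npz"); S=np.load("s3.npz"); W=np.load("w3.npz")
t=np.array([[193,353],[192,264],[54,271],[52,359.]]);s=np.array([[451,268],[401,301],[497,381],[546,337.]]);w=np.array([[226,63],[231,184],[413,174],[415,52.]])
print(tri(S,s,T,t)*1000); 
for i in range(2):
  for r in range(4):
    X=tri(W,np.roll(w[::1-2*i],r,0),T,t)*1000
    if abs(X[:,2]).max()<60: print(X)
go(.6575,.0178,.09,108.8)
E
```

```text
[[404.3 189.8  10.4]
 [549.  194.9  15. ]
 [537.1 429.1  14.6]
 [392.1 423.2  14.1]]
[[402.4 193.4  -0.1]
 [549.6 195.9  15.2]
 [537.5 430.4  13.5]
 [391.4 425.7  10. ]]
t 3.8 pos [0.6 0.3 0.3] [-180.    0. -180.] j7 45.0 -> shift [ -86.9 -287.9  230.7] turn [-0.   0.   1.2]
```

Request:
{"fn": "drive_tool", "kwargs": {"moves": [{"x":-87,"y":-288,"z":231,"rx":0,"ry":0,"rz":1.243,"fingers":-1},{"x":-87,"y":-288,"z":231,"rx":0,"ry":0,"rz":1.243,"fingers":-1},{"x":-87,"y":-288,"z":231,"rx":0,"ry":0,"rz":1.243,"fingers":-1},{"x":-87,"y":-288,"z":231,"rx":0,"ry":0,"rz":1.243,"fingers":-1},{"x":-87,"y":-288,"z":231,"rx":0,"ry":0,"rz":1.243,"fingers":-1},{"x":-87,"y":-288,"z":231,"rx":0,"ry":0,"rz":1.243,"fingers":-1},{"x":-87,"y":-288,"z":231,"rx":0,"ry":0,"rz":1.243,"fingers":-1},{"x":-87,"y":-288,"z":231,"rx":0,"ry":0,"rz":1.243,"fingers":-1},{"x":-87,"y":-288,"z":231,"rx":0,"ry":0,"rz":1.243,"fingers":-1},{"x":-87,"y":-288,"z":231,"rx":0,"ry":0,"rz":1.243,"fingers":-1},{"x":-87,"y":-288,"z":231,"rx":0,"ry":0,"rz":1.243,"fingers":-1}]}}

```text
time_s: 5.2
tool_pos: [0.6578, 0.0186, 0.0901]
tool_rot: [180.0, 0.0, 108.9]
force: [-0.3, -0.8, -0.6]
grip_width: 0.0872
grasp_force: 0.0
```

```bash
python3 - <<'E'
from h import *
go(.6575,.0178,.012,108.8)
E
```

```text
t 5.2 pos [0.6578 0.0186 0.0901] [1.7995e+02 2.0000e-02 1.0894e+02] j7 1.0 -> shift [-0.7 -0.6 78.1] turn [0.001 0.    0.003]
```

Request:
{"fn": "drive_tool", "kwargs": {"force": 20, "moves": [{"x":-0.7,"y":-0.6,"z":40,"rx":0,"ry":0,"rz":0,"fingers":-1},{"x":-0.7,"y":-0.6,"z":65,"rx":0,"ry":0,"rz":0,"fingers":-1},{"x":-0.7,"y":-0.6,"z":78,"rx":0,"ry":0,"rz":0,"fingers":-1},{"x":-0.7,"y":-0.6,"z":78,"rx":0,"ry":0,"rz":0,"fingers":-1},{"x":-0.7,"y":-0.6,"z":78,"rx":0,"ry":0,"rz":0,"fingers":1},{"x":-0.7,"y":-0.6,"z":78,"rx":0,"ry":0,"rz":0,"fingers":1},{"x":-0.7,"y":-0.6,"z":78,"rx":0,"ry":0,"rz":0,"fingers":1},{"x":-0.7,"y":-0.6,"z":78,"rx":0,"ry":0,"rz":0,"fingers":1},{"x":-0.7,"y":-0.6,"z":78,"rx":0,"ry":0,"rz":0,"fingers":1}]}}

```text
time_s: 6.32
tool_pos: [0.6577, 0.017, 0.0123]
tool_rot: [180.0, 0.0, 108.8]
force: [-1.0, -0.4, 5.3]
grip_width: 0.0638
grasp_force: 20.0
```

```bash
python3 - <<'E'
from h import *
go(.4674,.3717,.11,3.4)
E
```

```text
t 6.3 pos [0.6577 0.017  0.0123] [1.7996e+02 3.0000e-02 1.0885e+02] j7 -1.0 -> shift [397.1 -65.4 -98. ] turn [ 1.00e-03 -0.00e+00  1.84e+00]
```

Request:
{"fn": "drive_tool", "kwargs": {"moves": [{"x":0,"y":0,"z":-50,"rx":0,"ry":0,"rz":0,"fingers":1},{"x":0,"y":0,"z":-98,"rx":0,"ry":0,"rz":0,"fingers":1},{"x":36,"y":-6,"z":-98,"rx":0,"ry":0,"rz":0.17,"fingers":1},{"x":72,"y":-12,"z":-98,"rx":0,"ry":0,"rz":0.34,"fingers":1},{"x":108,"y":-18,"z":-98,"rx":0,"ry":0,"rz":0.51,"fingers":1},{"x":144,"y":-24,"z":-98,"rx":0,"ry":0,"rz":0.68,"fingers":1},{"x":180,"y":-30,"z":-98,"rx":0,"ry":0,"rz":0.85,"fingers":1},{"x":216,"y":-36,"z":-98,"rx":0,"ry":0,"rz":1.02,"fingers":1},{"x":252,"y":-42,"z":-98,"rx":0,"ry":0,"rz":1.19,"fingers":1},{"x":288,"y":-48,"z":-98,"rx":0,"ry":0,"rz":1.36,"fingers":1},{"x":324,"y":-54,"z":-98,"rx":0,"ry":0,"rz":1.53,"fingers":1},{"x":360,"y":-60,"z":-98,"rx":0,"ry":0,"rz":1.7,"fingers":1},{"x":397,"y":-65.4,"z":-98,"rx":0,"ry":0,"rz":1.84,"fingers":1},{"x":397,"y":-65.4,"z":-98,"rx":0,"ry":0,"rz":1.84,"fingers":1},{"x":397,"y":-65.4,"z":-98,"rx":0,"ry":0,"rz":1.84,"fingers":1},{"x":397,"y":-65.4,"z":-98,"rx":0,"ry":0,"rz":1.84,"fingers":1}]}}

```text
time_s: 8.32
tool_pos: [0.468, 0.37, 0.1091]
tool_rot: [179.9, 0.0, 3.3]
force: [0.5, 0.6, -1.2]
grip_width: 0.0641
grasp_force: 20.0
```

```bash
python3 - <<'E'
from h import *
go(.4674,.3717,.028,3.4)
c=vision.read_camera("top"); cv2.imwrite("pics/t4.png",c["image"][:,:,::-1][180:420,0:320].repeat(2,0).repeat(2,1))
E
```

```text
t 8.3 pos [0.468  0.37   0.1091] [1.7994e+02 1.0000e-02 3.3300e+00] j7 -136.0 -> shift [-0.4 -1.8 81.1] turn [ 0.001  0.    -0.001]
```

View pics/t4.png

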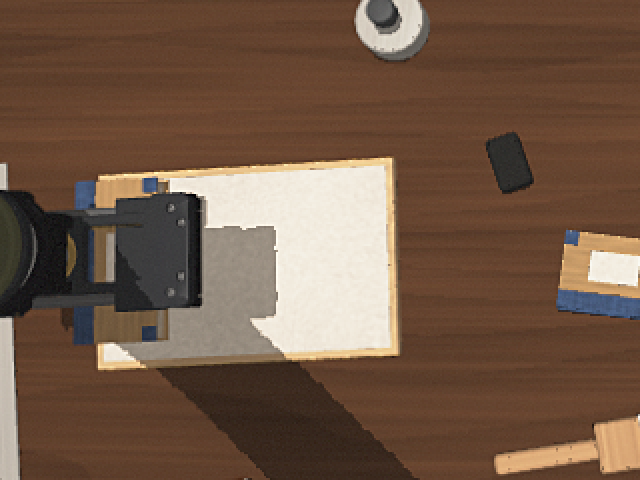

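The held register hangs over the board's left half with its blue spine facing out. Next I lower it.

Request:
{"fn": "drive_tool", "kwargs": {"moves": [{"x":-0.4,"y":-1.8,"z":45,"rx":0,"ry":0,"rz":0,"fingers":1},{"x":-0.4,"y":-1.8,"z":68,"rx":0,"ry":0,"rz":0,"fingers":1},{"x":-0.4,"y":-1.8,"z":76,"rx":0,"ry":0,"rz":0,"fingers":1},{"x":-0.4,"y":-1.8,"z":80,"rx":0,"ry":0,"rz":0,"fingers":1},{"x":-0.4,"y":-1.8,"z":81.5,"rx":0,"ry":0,"rz":0,"fingers":1},{"x":-0.4,"y":-1.8,"z":81.5,"rx":0,"ry":0,"rz":0,"fingers":1}]}}

```text
time_s: 9.12
tool_pos: [0.4671, 0.3737, 0.0288]
tool_rot: [-180.0, -0.1, 3.4]
force: [0.2, 0.1, -1.3]
grip_width: 0.064
grasp_force: 20.0
```

```bash
python3 - <<'E'
from h import *
go(.4674,.3717,.027,3.4); print(sensors.get_obs()["force"].round(1))
E
```

```text
t 9.1 pos [0.4671 0.3737 0.0288] [-1.7996e+02 -7.0000e-02  3.4200e+00] j7 -139.0 -> shift [0.1 2.  1.8] turn [-0.001 -0.001  0.   ]
[ 0.2  0.1 -1.3]
```

Request:
{"fn": "drive_tool", "kwargs": {"moves": [{"x":0,"y":2,"z":0,"rx":0,"ry":0,"rz":0,"fingers":1},{"x":0,"y":2,"z":1,"rx":0,"ry":0,"rz":0,"fingers":1},{"x":0,"y":2,"z":1.8,"rx":0,"ry":0,"rz":0,"fingers":1},{"x":0,"y":2,"z":1.8,"rx":0,"ry":0,"rz":0,"fingers":1}]}}

```text
time_s: 9.62
tool_pos: [0.4671, 0.3713, 0.0272]
tool_rot: [180.0, -0.0, 3.4]
force: [-1.1, -2.0, 5.3]
grip_width: 0.0637
grasp_force: 20.0
```

Request:
{"fn": "drive_tool", "kwargs": {"moves": [{"x":0,"y":0,"z":0,"rx":0,"ry":0,"rz":0,"fingers":-1},{"x":0,"y":0,"z":0,"rx":0,"ry":0,"rz":0,"fingers":-1},{"x":0,"y":0,"z":0,"rx":0,"ry":0,"rz":0,"fingers":-1},{"x":0,"y":0,"z":-20,"rx":0,"ry":0,"rz":0,"fingers":-1},{"x":0,"y":0,"z":-70,"rx":0,"ry":0,"rz":0,"fingers":-1},{"x":0,"y":0,"z":-110,"rx":0,"ry":0,"rz":0,"fingers":-1}]}}

```text
time_s: 10.38
tool_pos: [0.4671, 0.372, 0.1394]
tool_rot: [-179.9, -0.1, 3.4]
force: [-0.0, 0.6, -0.0]
grip_width: 0.0866
grasp_force: 0.0
```

```bash
python3 - <<'E'
from h import *
go(.4625,.008,.09,83.7)
E
```

```text
t 10.4 pos [0.4671 0.372  0.1394] [-1.7992e+02 -1.0000e-01  3.4500e+00] j7 -136.0 -> shift [-26.5 363.2  48.8] turn [ 0.    -0.002 -1.401]
```

Request:
{"fn": "drive_tool", "kwargs": {"moves": [{"x":-26.5,"y":363,"z":10,"rx":0,"ry":0,"rz":-1.401,"fingers":-1},{"x":-26.5,"y":363,"z":10,"rx":0,"ry":0,"rz":-1.401,"fingers":-1},{"x":-26.5,"y":363,"z":10,"rx":0,"ry":0,"rz":-1.401,"fingers":-1},{"x":-26.5,"y":363,"z":10,"rx":0,"ry":0,"rz":-1.401,"fingers":-1},{"x":-26.5,"y":363,"z":10,"rx":0,"ry":0,"rz":-1.401,"fingers":-1},{"x":-26.5,"y":363,"z":10,"rx":0,"ry":0,"rz":-1.401,"fingers":-1},{"x":-26.5,"y":363,"z":49,"rx":0,"ry":0,"rz":-1.401,"fingers":-1},{"x":-26.5,"y":363,"z":49,"rx":0,"ry":0,"rz":-1.401,"fingers":-1},{"x":-26.5,"y":363,"z":49,"rx":0,"ry":0,"rz":-1.401,"fingers":-1},{"x":-26.5,"y":363,"z":49,"rx":0,"ry":0,"rz":-1.401,"fingers":-1},{"x":-26.5,"y":363,"z":49,"rx":0,"ry":0,"rz":-1.401,"fingers":-1},{"x":-26.5,"y":363,"z":49,"rx":0,"ry":0,"rz":-1.401,"fingers":-1},{"x":-26.5,"y":363,"z":49,"rx":0,"ry":0,"rz":-1.401,"fingers":-1}]}}

```text
time_s: 12.0
tool_pos: [0.462, 0.0075, 0.0874]
tool_rot: [180.0, 0.0, 83.7]
force: [-0.3, -0.1, 0.4]
grip_width: 0.0869
grasp_force: 0.0
```

```bash
python3 - <<'E'
from h import *
go(.4625,.008,.012,83.7)
t=vision.read_camera("top"); k=reg(t,(80,310)); H=hsv(t)
b=(H[...,0]>100)&(H[...,0]<130)&(H[...,1]>90)&(H[...,2]>45)
print("base",rect(t,blob(H[...,2]>115,(150,330)),.015))
cv2.imwrite("pics/t5.png",t["image"][240:380,30:230,::-1].repeat(3,0).repeat(3,1)); np.savez("t5.npz",**t)
E
```

```text
t 12.0 pos [0.462  0.0075 0.0874] [1.7999e+02 1.0000e-02 8.3700e+01] j7 -12.0 -> shift [ 0.6  0.4 75.4] turn [ 0.  0. -0.]
base (array([469.9, 309.3], dtype=float32), [163.4, 252.8], 93.44)
```

View pics/t5.png

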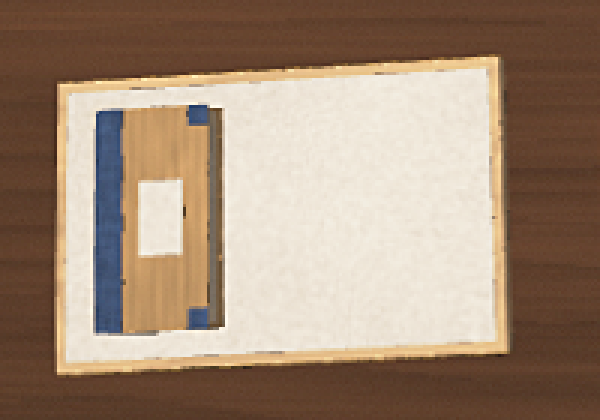

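The long register lies square in the middle of the left half, spine outside. Next is the short one.

Request:
{"fn": "drive_tool", "kwargs": {"force": 20, "moves": [{"x":0.6,"y":0.4,"z":40,"rx":0,"ry":0,"rz":0,"fingers":-1},{"x":0.6,"y":0.4,"z":65,"rx":0,"ry":0,"rz":0,"fingers":-1},{"x":0.6,"y":0.4,"z":75.4,"rx":0,"ry":0,"rz":0,"fingers":-1},{"x":0.6,"y":0.4,"z":75.4,"rx":0,"ry":0,"rz":0,"fingers":-1},{"x":0.6,"y":0.4,"z":75.4,"rx":0,"ry":0,"rz":0,"fingers":1},{"x":0.6,"y":0.4,"z":75.4,"rx":0,"ry":0,"rz":0,"fingers":1},{"x":0.6,"y":0.4,"z":75.4,"rx":0,"ry":0,"rz":0,"fingers":1},{"x":0.6,"y":0.4,"z":75.4,"rx":0,"ry":0,"rz":0,"fingers":1},{"x":0.6,"y":0.4,"z":75.4,"rx":0,"ry":0,"rz":0,"fingers":1}]}}

```text
time_s: 13.18
tool_pos: [0.4628, 0.0079, 0.0124]
tool_rot: [180.0, 0.0, 83.7]
force: [-2.0, -0.3, 6.6]
grip_width: 0.0636
grasp_force: 20.0
```

```bash
python3 - <<'E'
from h import *
go(.4748,.2469,.11,183.4)
E
```

```text
t 13.2 pos [0.4628 0.0079 0.0124] [1.7997e+02 1.0000e-02 8.3690e+01] j7 -16.0 -> shift [238.9 -14.2 -97.7] turn [ 0.00e+00  1.00e-03 -1.74e+00]
```

Request:
{"fn": "drive_tool", "kwargs": {"moves": [{"x":0,"y":0,"z":-50,"rx":0,"ry":0,"rz":0,"fingers":1},{"x":0,"y":0,"z":-98,"rx":0,"ry":0,"rz":0,"fingers":1},{"x":24,"y":-1,"z":-98,"rx":0,"ry":0,"rz":-0.17,"fingers":1},{"x":48,"y":-3,"z":-98,"rx":0,"ry":0,"rz":-0.34,"fingers":1},{"x":72,"y":-4,"z":-98,"rx":0,"ry":0,"rz":-0.51,"fingers":1},{"x":96,"y":-6,"z":-98,"rx":0,"ry":0,"rz":-0.68,"fingers":1},{"x":120,"y":-7,"z":-98,"rx":0,"ry":0,"rz":-0.85,"fingers":1},{"x":144,"y":-8,"z":-98,"rx":0,"ry":0,"rz":-1.02,"fingers":1},{"x":168,"y":-10,"z":-98,"rx":0,"ry":0,"rz":-1.19,"fingers":1},{"x":192,"y":-11,"z":-98,"rx":0,"ry":0,"rz":-1.36,"fingers":1},{"x":216,"y":-13,"z":-98,"rx":0,"ry":0,"rz":-1.53,"fingers":1},{"x":239,"y":-14.2,"z":-98,"rx":0,"ry":0,"rz":-1.7,"fingers":1},{"x":239,"y":-14.2,"z":-98,"rx":0,"ry":0,"rz":-1.74,"fingers":1},{"x":239,"y":-14.2,"z":-98,"rx":0,"ry":0,"rz":-1.74,"fingers":1},{"x":239,"y":-14.2,"z":-98,"rx":0,"ry":0,"rz":-1.74,"fingers":1},{"x":239,"y":-14.2,"z":-98,"rx":0,"ry":0,"rz":-1.74,"fingers":1},{"x":239,"y":-14.2,"z":-98,"rx":0,"ry":0,"rz":-1.74,"fingers":1}]}}

```text
time_s: 15.3
tool_pos: [0.4747, 0.2468, 0.1099]
tool_rot: [-180.0, 0.0, -176.6]
force: [-0.1, 0.1, 0.0]
grip_width: 0.0636
grasp_force: 20.0
```

```bash
python3 - <<'E'
from h import *
go(.4748,.2469,.0315,183.4)
E
```

```text
t 15.3 pos [0.4747 0.2468 0.1099] [-1.7999e+02  1.0000e-02 -1.7664e+02] j7 55.0 -> shift [-0.1  0.1 78.4] turn [-0.     0.    -0.001]
```

Request:
{"fn": "drive_tool", "kwargs": {"moves": [{"x":0,"y":0,"z":45,"rx":0,"ry":0,"rz":0,"fingers":1},{"x":0,"y":0,"z":68,"rx":0,"ry":0,"rz":0,"fingers":1},{"x":0,"y":0,"z":78,"rx":0,"ry":0,"rz":0,"fingers":1},{"x":0,"y":0,"z":78,"rx":0,"ry":0,"rz":0,"fingers":1},{"x":0,"y":0,"z":78,"rx":0,"ry":0,"rz":0,"fingers":1}]}}

```text
time_s: 15.92
tool_pos: [0.4754, 0.2476, 0.0329]
tool_rot: [180.0, 0.1, -176.6]
force: [-0.2, 0.9, -1.2]
grip_width: 0.0639
grasp_force: 20.0
```

```bash
python3 - <<'E'
from h import *
go(.4748,.2469,.0272,183.4)
E
```

```text
t 15.9 pos [0.4754 0.2476 0.0329] [ 1.7997e+02  1.1000e-01 -1.7661e+02] j7 50.0 -> shift [ 0.7 -0.6  5.7] turn [ 0.001  0.002 -0.   ]
```

Request:
{"fn": "drive_tool", "kwargs": {"moves": [{"x":0.6,"y":-0.6,"z":3,"rx":0,"ry":0,"rz":0,"fingers":1},{"x":0.6,"y":-0.6,"z":5,"rx":0,"ry":0,"rz":0,"fingers":1},{"x":0.6,"y":-0.6,"z":5.7,"rx":0,"ry":0,"rz":0,"fingers":1},{"x":0.6,"y":-0.6,"z":5.7,"rx":0,"ry":0,"rz":0,"fingers":1}]}}

```text
time_s: 16.42
tool_pos: [0.4743, 0.2464, 0.0274]
tool_rot: [-179.9, 0.0, -176.6]
force: [-2.4, -1.8, 8.2]
grip_width: 0.0639
grasp_force: 20.0
```

Request:
{"fn": "drive_tool", "kwargs": {"moves": [{"x":0,"y":0,"z":0,"rx":0,"ry":0,"rz":0,"fingers":-1},{"x":0,"y":0,"z":0,"rx":0,"ry":0,"rz":0,"fingers":-1},{"x":0,"y":0,"z":0,"rx":0,"ry":0,"rz":0,"fingers":-1},{"x":0,"y":0,"z":-20,"rx":0,"ry":0,"rz":0,"fingers":-1},{"x":0,"y":0,"z":-70,"rx":0,"ry":0,"rz":0,"fingers":-1},{"x":-30,"y":20,"z":-125,"rx":0,"ry":0,"rz":0,"fingers":-1},{"x":-60,"y":40,"z":-175,"rx":0,"ry":0,"rz":0,"fingers":-1},{"x":-96,"y":60,"z":-220,"rx":0,"ry":0,"rz":0,"fingers":-1},{"x":-96,"y":60,"z":-220,"rx":0,"ry":0,"rz":0,"fingers":-1},{"x":-96,"y":60,"z":-220,"rx":0,"ry":0,"rz":0,"fingers":-1}]}}

```text
time_s: 17.68
tool_pos: [0.5655, 0.312, 0.2461]
tool_rot: [-180.0, -0.1, -176.6]
force: [-0.9, -0.5, -1.3]
grip_width: 0.087
grasp_force: 0.0
```

```bash
python3 - <<'E'
from h import *
c=vision.read_camera("wrist"); t=vision.read_camera("top"); s=vision.read_camera("scene")
for n,v in(("w6",c),("t6",t),("s6",s)): np.savez(n+".npz",**v)
cv2.imwrite("pics/w6.png",c["image"][0:270,120:520,::-1].repeat(2,0).repeat(2,1)); print((-c["R"].T@c["t"]).round(3)); go(.57,.305,.25,180)
E
```

```text
[0.497 0.309 0.4  ]
t 17.8 pos [0.565  0.311  0.2449] [-1.7989e+02 -1.3000e-01 -1.7660e+02] j7 52.0 -> shift [-4.6 -6.3 -5.1] turn [-0.002 -0.002  0.059]
```

View pics/w6.png

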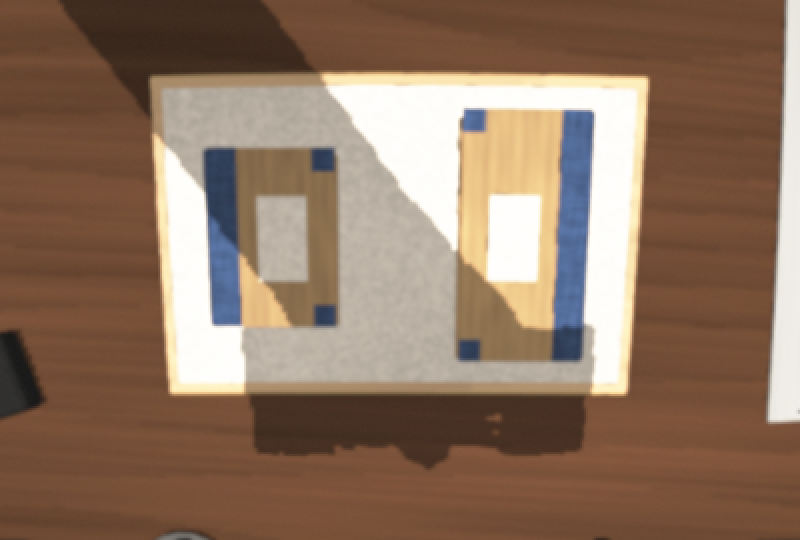

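Both registers lie on the board with spines outward. In this 2× crop the board's corners are (151,76), (648,78), (628,394), (170,394); the long register is at (462..593, 109..361) and the short one at (204..337, 149..326). I'll convert these to board coordinates.

```bash
python3 - <<'E'
from h import *
np.set_printoptions(precision=1,suppress=True)
c=np.load("w6.npz")
def P(q,z):
    return plane(c,np.array(q)/2+[119.75,-.25],z)[:,:2]*1000
B=P([(151,76),(648,78),(628,394),(170,394)],.015); C=B.mean(0); e=(B[1]+B[2]-B[0]-B[3])/2
a=np.arctan2(-e[0],e[1]); print("board",C,np.degrees(a),np.linalg.norm(e))
R=np.array([[np.cos(a),np.sin(a)],[-np.sin(a),np.cos(a)]])
for n,q in(("long",[(460,109),(593,111),(582,361),(457,360)]),("short",[(204,149),(336,149),(338,326),(212,325)])):
    X=(P(q,.037)-C)@R.T; ex=X[0]+X[1]-X[2]-X[3]
    print(n,X.mean(0),"angle",np.degrees(np.arctan2(ex[1],ex[0])),np.linalg.norm(ex)/2)
E
```

```text
board [471.6 310. ] 3.3047094864836213 249.7752306235361
long [ 0.7 60.5] angle -179.40166204728504 118.52002462719442
short [  0.9 -62.4] angle 179.7722700985943 83.4648493558645
```

```bash
python3 - <<'E'
from h import *
t=np.load("t6.npz"); H=hsv(t)
k=blob(H[...,2]>115,(450,306)); r=rect(t,k,.012); print("cover",r)
m=(H[...,0]<14)&(H[...,1]>120)&(H[...,2]>85); m[:255]=0;m[355:]=0;m[:,:465]=0;m[:,510:]=0
kb=blob(m,(488,305)); print("batten",cv2.boundingRect(kb),rect(t,kb,.040))
print(H[305,486],H[330,486],H[305,450],H[400,486])
go(.575,-.28,.25,175)
E
```

```text
cover (array([ 486.1, -252.9], dtype=float32), [141.9, 260.2], 83.85)
batten (477, 274, 20, 63) (array([ 478.8, -276.9], dtype=float32), [27.0, 98.1], 174.07)
[ 13 147 189] [ 15 148 188] [ 20  92 238] [ 12 139  92]
t 17.8 pos [0.565  0.311  0.2449] [-1.7989e+02 -1.3000e-01 -1.7660e+02] j7 52.0 -> shift [  25.2 -590.6   -4. ] turn [-0.002 -0.002  0.147]
```

Request:
{"fn": "drive_tool", "kwargs": {"moves": [{"x":25,"y":-591,"z":-4,"rx":0,"ry":0,"rz":0.147,"fingers":-1},{"x":25,"y":-591,"z":-4,"rx":0,"ry":0,"rz":0.147,"fingers":-1},{"x":25,"y":-591,"z":-4,"rx":0,"ry":0,"rz":0.147,"fingers":-1},{"x":25,"y":-591,"z":-4,"rx":0,"ry":0,"rz":0.147,"fingers":-1},{"x":25,"y":-591,"z":-4,"rx":0,"ry":0,"rz":0.147,"fingers":-1},{"x":25,"y":-591,"z":-4,"rx":0,"ry":0,"rz":0.147,"fingers":-1},{"x":25,"y":-591,"z":-4,"rx":0,"ry":0,"rz":0.147,"fingers":-1},{"x":25,"y":-591,"z":-4,"rx":0,"ry":0,"rz":0.147,"fingers":-1},{"x":25,"y":-591,"z":-4,"rx":0,"ry":0,"rz":0.147,"fingers":-1},{"x":25,"y":-591,"z":-4,"rx":0,"ry":0,"rz":0.147,"fingers":-1},{"x":25,"y":-591,"z":-4,"rx":0,"ry":0,"rz":0.147,"fingers":-1},{"x":25,"y":-591,"z":-4,"rx":0,"ry":0,"rz":0.147,"fingers":-1},{"x":25,"y":-591,"z":-4,"rx":0,"ry":0,"rz":0.147,"fingers":-1}]}}

```text
time_s: 19.45
tool_pos: [0.5766, -0.2771, 0.2503]
tool_rot: [180.0, 0.0, 175.1]
force: [-0.2, 0.5, 0.6]
grip_width: 0.0869
grasp_force: 0.0
```

```bash
python3 - <<'E'
from h import *
c=vision.read_camera("wrist"); t=vision.read_camera("top"); s=vision.read_camera("scene")
for n,v in(("w7",c),("t7",t),("s7",s)): np.savez(n+".npz",**v)
cv2.imwrite("pics/w7.png",c["image"][0:270,120:520,::-1].repeat(2,0).repeat(2,1)); go(.575,-.28,.25,175)
E
```

```text
t 19.6 pos [ 0.5766 -0.2781  0.2504] [-1.7999e+02  1.0000e-02  1.7508e+02] j7 103.0 -> shift [ 1.4 -2.   0.4] turn [-0.     0.     0.001]
```

View pics/w7.png

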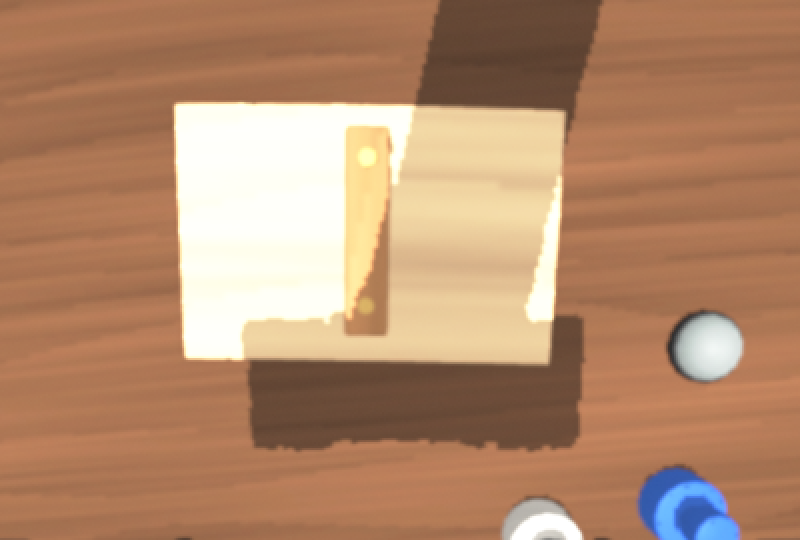

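The 2× crop shows the cover board with corners (175,103), (565,110), (550,364), (184,358). Its batten spans (345..389, 126..335), with screws at (367,156) and (366,306).

```bash
python3 - <<'E'
from h import *
np.set_printoptions(precision=1,suppress=True)
c=np.load("w7.npz");t=np.load("t2.npz")
f=lambda q:np.array(q,float)/2+[119.75,-.25]
def P(q,z): return plane(c,f(q),z)[:,:2]*1000
for n,q,z in(("cover",[(175,103),(565,110),(550,364),(184,358)],.012),("batten",[(345,126),(389,128),(387,335),(345,334)],.04)):
    X=P(q,z); e=(X[0]+X[1]-X[2]-X[3])/2; g=(X[1]+X[2]-X[0]-X[3])/2
    print(n,X.mean(0),"x-dir",np.degrees(np.arctan2(e[1],e[0]))%180,"y-dir-90",np.degrees(np.arctan2(g[1],g[0]))-90,np.linalg.norm(e),np.linalg.norm(g))
H=hsv(t); m=(H[...,0]<18)&(H[...,1]>120)&(H[...,2]>140)
print("screws",tri(c,f([(367,156),(366,306)]),t,[(488,328),(491,282)])*1000)
C,d=ray(t,[(488,328),(491,282)])
k=blob(H[...,2]>115,(450,306)); print("top cover",rect(t,k,.012))
E
```

```text
cover [ 480.1 -281.4] x-dir 174.00919408737724 y-dir-90 -5.933096520901472 130.29714848200126 200.52867814080477
batten [ 480.6 -281.4] x-dir 174.3835374839749 y-dir-90 -6.889688863748162 97.89861572514441 21.065598515176266
screws [[ 443.7 -278.3   36.7]
 [ 515.  -284.8   43.5]]
top cover (array([ 616.1, -314.8], dtype=float32), [46.4, 394.1], 179.25)
```

```bash
python3 - <<'E'
from h import *
go(.4802,-.2814,.08,174.1)
E
```

```text
t 19.6 pos [ 0.5766 -0.2781  0.2504] [-1.7999e+02  1.0000e-02  1.7508e+02] j7 103.0 -> shift [ 95.8 -11.5 170.4] turn [-0.     0.     0.017]
```

Request:
{"fn": "drive_tool", "kwargs": {"moves": [{"x":96,"y":-11.5,"z":120,"rx":0,"ry":0,"rz":0.017,"fingers":-1},{"x":96,"y":-11.5,"z":120,"rx":0,"ry":0,"rz":0.017,"fingers":-1},{"x":96,"y":-11.5,"z":170,"rx":0,"ry":0,"rz":0.017,"fingers":-1},{"x":96,"y":-11.5,"z":170,"rx":0,"ry":0,"rz":0.017,"fingers":-1},{"x":96,"y":-11.5,"z":170,"rx":0,"ry":0,"rz":0.017,"fingers":-1},{"x":96,"y":-11.5,"z":170,"rx":0,"ry":0,"rz":0.017,"fingers":-1}]}}

```text
time_s: 20.35
tool_pos: [0.4826, -0.283, 0.0829]
tool_rot: [-179.9, 0.3, 174.1]
force: [-0.2, -0.2, -0.0]
grip_width: 0.0869
grasp_force: 0.0
```

```bash
python3 - <<'E'
from h import *
go(.4802,-.2814,.023,174.1)
E
```

```text
t 20.4 pos [ 0.4826 -0.283   0.0829] [-179.9     0.27  174.06] j7 106.0 -> shift [ 2.9  1.4 59.9] turn [-0.002  0.005 -0.001]
```

Request:
{"fn": "drive_tool", "kwargs": {"moves": [{"x":1,"y":0.5,"z":30,"rx":0,"ry":0,"rz":0,"fingers":-1},{"x":1,"y":0.5,"z":45,"rx":0,"ry":0,"rz":0,"fingers":-1},{"x":1,"y":0.5,"z":50,"rx":0,"ry":0,"rz":0,"fingers":-1},{"x":1,"y":0.5,"z":50,"rx":0,"ry":0,"rz":0,"fingers":-1},{"x":1,"y":0.5,"z":50,"rx":0,"ry":0,"rz":0,"fingers":-1}]}}

```text
time_s: 20.98
tool_pos: [0.4795, -0.2822, 0.0311]
tool_rot: [-180.0, 0.1, 174.0]
force: [0.3, 0.5, 0.1]
grip_width: 0.0872
grasp_force: 0.0
```

```bash
python3 - <<'E'
from h import *
go(.4802,-.2814,.023,174.1)
E
```

```text
t 21.0 pos [ 0.4795 -0.2822  0.0311] [-1.7995e+02  8.0000e-02  1.7400e+02] j7 105.0 -> shift [-0.6  0.9  8.1] turn [-0.001  0.001 -0.002]
```

Request:
{"fn": "drive_tool", "kwargs": {"force": 45, "moves": [{"x":-0.6,"y":0.9,"z":5,"rx":0,"ry":0,"rz":0,"fingers":-1},{"x":-0.6,"y":0.9,"z":7.5,"rx":0,"ry":0,"rz":0,"fingers":0},{"x":-0.6,"y":0.9,"z":7.5,"rx":0,"ry":0,"rz":0,"fingers":1},{"x":-0.6,"y":0.9,"z":7.5,"rx":0,"ry":0,"rz":0,"fingers":1},{"x":-0.6,"y":0.9,"z":7.5,"rx":0,"ry":0,"rz":0,"fingers":1},{"x":-0.6,"y":0.9,"z":7.5,"rx":0,"ry":0,"rz":0,"fingers":1},{"x":-0.6,"y":0.9,"z":7.5,"rx":0,"ry":0,"rz":0,"fingers":1},{"x":-0.6,"y":0.9,"z":7.5,"rx":0,"ry":0,"rz":0,"fingers":1}]}}

```text
time_s: 21.98
tool_pos: [0.4794, -0.281, 0.0227]
tool_rot: [-180.0, -0.0, 174.0]
force: [-0.1, 0.0, -0.9]
grip_width: 0.025
grasp_force: 0.0
```

```bash
python3 - <<'E'
from h import *
go(.4802,-.2814,.15,174.1);go(.4714,.3097,.15,183.4)
E
```

```text
t 22.0 pos [ 0.4794 -0.281   0.0227] [-179.99   -0.    174.  ] j7 104.0 -> shift [  -0.8   -0.3 -127.3] turn [-0.    -0.    -0.002]
t 22.0 pos [ 0.4794 -0.281   0.0227] [-179.99   -0.    174.  ] j7 104.0 -> shift [  69.7  586.7 -127.4] turn [-0.    -0.    -0.164]
```

Still closing at the last reading (25 mm, batten 22). I'll let it finish and lift.

Request:
{"fn": "drive_tool", "kwargs": {"moves": [{"x":0,"y":0,"z":0,"rx":0,"ry":0,"rz":0,"fingers":1},{"x":0,"y":0,"z":0,"rx":0,"ry":0,"rz":0,"fingers":1},{"x":0,"y":0,"z":0,"rx":0,"ry":0,"rz":0,"fingers":1}]}}

```text
time_s: 22.35
tool_pos: [0.4794, -0.2811, 0.0227]
tool_rot: [-180.0, 0.0, 174.0]
force: [-0.1, 0.7, 0.7]
grip_width: 0.0215
grasp_force: 45.0
```

Request:
{"fn": "drive_tool", "kwargs": {"moves": [{"x":0,"y":0,"z":-30,"rx":0,"ry":0,"rz":0,"fingers":1},{"x":0,"y":0,"z":-75,"rx":0,"ry":0,"rz":0,"fingers":1},{"x":0,"y":0,"z":-115,"rx":0,"ry":0,"rz":0,"fingers":1},{"x":3,"y":25,"z":-127,"rx":0,"ry":0,"rz":0,"fingers":1},{"x":9,"y":75,"z":-127,"rx":0,"ry":0,"rz":0,"fingers":1},{"x":15,"y":125,"z":-127,"rx":0,"ry":0,"rz":-0.02,"fingers":1},{"x":21,"y":175,"z":-127,"rx":0,"ry":0,"rz":-0.04,"fingers":1},{"x":27,"y":225,"z":-127,"rx":0,"ry":0,"rz":-0.06,"fingers":1},{"x":33,"y":275,"z":-127,"rx":0,"ry":0,"rz":-0.08,"fingers":1},{"x":39,"y":325,"z":-127,"rx":0,"ry":0,"rz":-0.1,"fingers":1},{"x":45,"y":375,"z":-127,"rx":0,"ry":0,"rz":-0.12,"fingers":1},{"x":51,"y":425,"z":-127,"rx":0,"ry":0,"rz":-0.14,"fingers":1},{"x":57,"y":475,"z":-127,"rx":0,"ry":0,"rz":-0.15,"fingers":1},{"x":63,"y":525,"z":-127,"rx":0,"ry":0,"rz":-0.16,"fingers":1},{"x":67,"y":560,"z":-127,"rx":0,"ry":0,"rz":-0.164,"fingers":1},{"x":70,"y":580,"z":-127,"rx":0,"ry":0,"rz":-0.164,"fingers":1},{"x":71,"y":586,"z":-127,"rx":0,"ry":0,"rz":-0.164,"fingers":1},{"x":71,"y":586,"z":-127,"rx":0,"ry":0,"rz":-0.164,"fingers":1},{"x":71,"y":586,"z":-127,"rx":0,"ry":0,"rz":-0.164,"fingers":1}]}}

```text
time_s: 24.72
tool_pos: [0.4702, 0.3077, 0.1492]
tool_rot: [-179.9, -0.0, -176.7]
force: [-0.7, -0.1, -2.5]
grip_width: 0.022
grasp_force: 45.0
```

```bash
python3 - <<'E'
from h import *
go(.4703,.3094,.066,183.4)
t=vision.read_camera("top"); cv2.imwrite("pics/t8.png",t["image"][200:400,0:300,::-1].repeat(2,0).repeat(2,1))
E
```

```text
t 24.7 pos [0.4702 0.3077 0.1492] [-1.7992e+02 -2.0000e-02 -1.7670e+02] j7 47.0 -> shift [-0.2  1.8 83.2] turn [-0.001 -0.    -0.002]
```

View pics/t8.png

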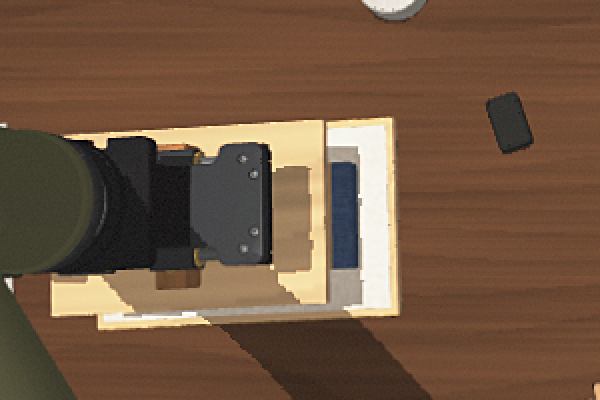

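The cover hangs level and square above the registers (raised, hence the apparent shift to the left). Lowering it.

Request:
{"fn": "drive_tool", "kwargs": {"moves": [{"x":0,"y":0.9,"z":35,"rx":0,"ry":0,"rz":0,"fingers":1},{"x":0,"y":0.9,"z":65,"rx":0,"ry":0,"rz":0,"fingers":1},{"x":0,"y":0.9,"z":79,"rx":0,"ry":0,"rz":0,"fingers":1},{"x":0,"y":0.9,"z":83,"rx":0,"ry":0,"rz":0,"fingers":1},{"x":0,"y":0.9,"z":83,"rx":0,"ry":0,"rz":0,"fingers":1},{"x":0,"y":0.9,"z":83,"rx":0,"ry":0,"rz":0,"fingers":1}]}}

```text
time_s: 25.52
tool_pos: [0.4708, 0.3106, 0.0678]
tool_rot: [180.0, 0.1, -176.6]
force: [0.1, 0.1, -2.3]
grip_width: 0.0213
grasp_force: 45.0
```

```bash
python3 - <<'E'
from h import *
go(.4703,.3094,.0595,183.4)
E
```

```text
t 25.5 pos [0.4708 0.3106 0.0678] [ 1.7996e+02  1.1000e-01 -1.7661e+02] j7 43.0 -> shift [ 0.6 -1.1  8.3] turn [ 0.001  0.002 -0.   ]
```

Request:
{"fn": "drive_tool", "kwargs": {"moves": [{"x":0.5,"y":-1,"z":3,"rx":0,"ry":0,"rz":0,"fingers":1},{"x":0.5,"y":-1,"z":5,"rx":0,"ry":0,"rz":0,"fingers":1},{"x":0.5,"y":-1,"z":7,"rx":0,"ry":0,"rz":0,"fingers":1},{"x":0.5,"y":-1,"z":8,"rx":0,"ry":0,"rz":0,"fingers":1},{"x":0.5,"y":-1,"z":8.3,"rx":0,"ry":0,"rz":0,"fingers":1},{"x":0.5,"y":-1,"z":8.3,"rx":0,"ry":0,"rz":0,"fingers":1}]}}

```text
time_s: 26.28
tool_pos: [0.4696, 0.309, 0.0597]
tool_rot: [-179.9, 0.0, -176.6]
force: [-3.5, -3.5, 8.8]
grip_width: 0.0218
grasp_force: 45.0
```

Request:
{"fn": "drive_tool", "kwargs": {"moves": [{"x":0,"y":0,"z":0,"rx":0,"ry":0,"rz":0,"fingers":0},{"x":0,"y":0,"z":0,"rx":0,"ry":0,"rz":0,"fingers":0},{"x":0,"y":0,"z":0,"rx":0,"ry":0,"rz":0,"fingers":0},{"x":0,"y":0,"z":-15,"rx":0,"ry":0,"rz":0,"fingers":0},{"x":0,"y":0,"z":-60,"rx":0,"ry":0,"rz":0,"fingers":0},{"x":0,"y":0,"z":-120,"rx":0,"ry":0,"rz":0,"fingers":0},{"x":-50,"y":-24,"z":-170,"rx":0,"ry":0,"rz":0,"fingers":0},{"x":-100,"y":-48,"z":-190,"rx":0,"ry":0,"rz":0,"fingers":0},{"x":-150,"y":-72,"z":-190,"rx":0,"ry":0,"rz":0,"fingers":0},{"x":-200,"y":-96,"z":-190,"rx":0,"ry":0,"rz":0,"fingers":0},{"x":-250,"y":-120,"z":-190,"rx":0,"ry":0,"rz":0,"fingers":0},{"x":-282,"y":-136,"z":-190,"rx":0,"ry":0,"rz":0,"fingers":0},{"x":-282,"y":-136,"z":-190,"rx":0,"ry":0,"rz":0,"fingers":0},{"x":-282,"y":-136,"z":-190,"rx":0,"ry":0,"rz":0,"fingers":0}]}}

```text
time_s: 28.02
tool_pos: [0.7583, 0.1912, 0.2489]
tool_rot: [179.9, -0.0, -176.5]
force: [0.0, 0.5, -0.2]
grip_width: 0.0437
grasp_force: 0.0
```

```bash
python3 - <<'E'
from h import *
c=vision.read_camera("wrist"); t=vision.read_camera("top")
for n,v in(("w9",c),("t9",t)): np.savez(n+".npz",**v)
cv2.imwrite("pics/w9.png",c["image"][:,:,::-1]); go(.671,.192,.1,183.4); print(sensors.get_obs()["grip_width"])
H=hsv(t); print("cover+base top",rect(t,blob(H[...,2]>115,(80,310)),.049))
E
```

```text
t 28.1 pos [0.758  0.1916 0.2494] [ 1.7996e+02  2.0000e-02 -1.7647e+02] j7 65.0 -> shift [ 86.8   5.7 149.4] turn [0.001 0.    0.002]
0.0434052435164083
cover+base top (array([467.9, 311.3], dtype=float32), [157.7, 215.8], 93.35)
```

View pics/w9.png

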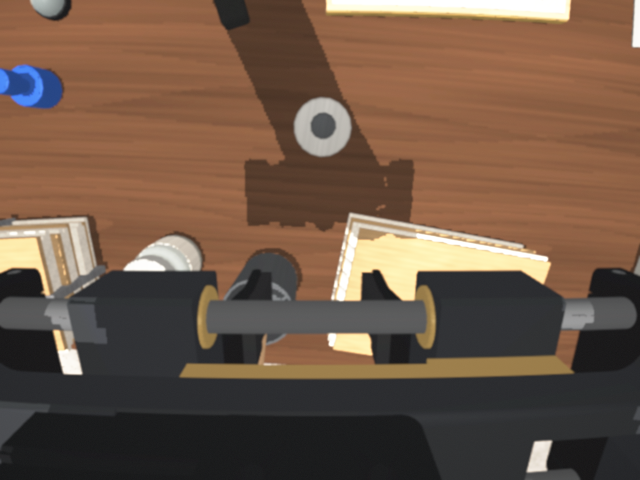

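The wrist view shows the big weight almost directly below the camera: disc centre about (322,127), knob about (323,125). There's open space around it; the pen cup is at (265,290).

```bash
python3 - <<'E'
from h import *
np.set_printoptions(precision=1,suppress=True)
c=np.load("w9.npz");t=np.load("t2.npz");s=np.load("s3.npz")
def dark(c,p,r,v):
    H=hsv(c); m=(H[...,2]<v)&(H[...,1]<60); y,x=np.mgrid[:480,:640]; m&=((x-p[0])**2+(y-p[1])**2<r*r)
    k=blob(m,p); return np.array([cv2.minEnclosingCircle(k)[0]]),cv2.minEnclosingCircle(k)[1]
a,ra=dark(c,(323,125),20,130);b,rb=dark(t,(191,186),14,120)
print(a,ra,b,rb,"knob tri",tri(c,a,t,b)*1000,"planes z=.06",plane(c,a,.06)*1000,plane(t,b,.06)*1000)
H=hsv(c); m=(H[...,2]>150)&(H[...,1]<60); k=blob(m,(305,126)); e=cv2.minEnclosingCircle(k); print("disc",e,plane(c,[e[0]],.032)*1000)
E
```

```text
[[322.5 125.4]] 12.865337371826172 [[191.5 186.5]] 9.300638198852539 knob tri [[671.3 193.1  47.6]] planes z=.06 [[672.2 192.5  60. ]] [[667.8 190.5  60. ]]
disc ((322.3633117675781, 126.4784164428711), 28.853506088256836) [[671.9 192.9  32. ]]
```

```bash
python3 - <<'E'
from h import *
go(.6719,.1928,.09,183.4)
E
```

```text
t 28.1 pos [0.758  0.1916 0.2494] [ 1.7996e+02  2.0000e-02 -1.7647e+02] j7 65.0 -> shift [ 85.9   6.4 159.4] turn [0.001 0.    0.002]
```

Request:
{"fn": "drive_tool", "kwargs": {"moves": [{"x":86,"y":6.4,"z":50,"rx":0,"ry":0,"rz":0,"fingers":0},{"x":86,"y":6.4,"z":100,"rx":0,"ry":0,"rz":0,"fingers":0},{"x":86,"y":6.4,"z":150,"rx":0,"ry":0,"rz":0,"fingers":0},{"x":86,"y":6.4,"z":159,"rx":0,"ry":0,"rz":0,"fingers":0},{"x":86,"y":6.4,"z":159,"rx":0,"ry":0,"rz":0,"fingers":0},{"x":86,"y":6.4,"z":159,"rx":0,"ry":0,"rz":0,"fingers":0}]}}

```text
time_s: 28.88
tool_pos: [0.675, 0.1925, 0.0928]
tool_rot: [179.9, 0.3, -176.6]
force: [-0.4, 0.2, 1.2]
grip_width: 0.0437
grasp_force: 0.0
```

```bash
python3 - <<'E'
from h import *
go(.6719,.1928,.045,183.4)
E
```

```text
t 28.9 pos [0.675  0.1925 0.0928] [ 179.91    0.29 -176.62] j7 59.0 -> shift [ 3.4  0.5 47.8] turn [ 0.001  0.005 -0.   ]
```

Request:
{"fn": "drive_tool", "kwargs": {"force": 40, "moves": [{"x":1,"y":0.5,"z":25,"rx":0,"ry":0,"rz":0,"fingers":0},{"x":1,"y":0.5,"z":40,"rx":0,"ry":0,"rz":0,"fingers":0},{"x":1,"y":0.5,"z":45,"rx":0,"ry":0,"rz":0,"fingers":0},{"x":1,"y":0.5,"z":45,"rx":0,"ry":0,"rz":0,"fingers":0},{"x":1,"y":0.5,"z":45,"rx":0,"ry":0,"rz":0,"fingers":0}]}}

```text
time_s: 29.5
tool_pos: [0.6725, 0.192, 0.0453]
tool_rot: [180.0, 0.1, -176.6]
force: [-0.4, 0.6, -0.6]
grip_width: 0.0435
grasp_force: 0.0
```

```bash
python3 - <<'E'
from h import *
go(.6719,.1928,.045,183.4)
E
```

```text
t 29.5 pos [0.6725 0.192  0.0453] [ 1.7998e+02  8.0000e-02 -1.7661e+02] j7 58.0 -> shift [0.6 0.9 0.3] turn [ 0.     0.001 -0.   ]
```

Good position. Close, then lift and carry.

Request:
{"fn": "drive_tool", "kwargs": {"moves": [{"x":0,"y":0.7,"z":0,"rx":0,"ry":0,"rz":0,"fingers":1},{"x":0,"y":0.7,"z":0,"rx":0,"ry":0,"rz":0,"fingers":1},{"x":0,"y":0.7,"z":0,"rx":0,"ry":0,"rz":0,"fingers":1},{"x":0,"y":0.7,"z":0,"rx":0,"ry":0,"rz":0,"fingers":1},{"x":0,"y":0.7,"z":0,"rx":0,"ry":0,"rz":0,"fingers":1}]}}

```text
time_s: 30.12
tool_pos: [0.6719, 0.1925, 0.0445]
tool_rot: [180.0, 0.0, -176.6]
force: [-0.5, 0.5, 1.0]
grip_width: 0.0227
grasp_force: 40.0
```

```bash
python3 - <<'E'
from h import *
go(.4674,.3713,.16,183.4)
E
```

```text
t 30.1 pos [0.6719 0.1925 0.0445] [ 1.8000e+02  1.0000e-02 -1.7661e+02] j7 58.0 -> shift [ 193.6  190.6 -115.5] turn [ 0.  0. -0.]
```

Request:
{"fn": "drive_tool", "kwargs": {"moves": [{"x":0,"y":0,"z":-30,"rx":0,"ry":0,"rz":0,"fingers":1},{"x":0,"y":0,"z":-75,"rx":0,"ry":0,"rz":0,"fingers":1},{"x":12,"y":12,"z":-110,"rx":0,"ry":0,"rz":0,"fingers":1},{"x":40,"y":40,"z":-115,"rx":0,"ry":0,"rz":0,"fingers":1},{"x":72,"y":71,"z":-115,"rx":0,"ry":0,"rz":0,"fingers":1},{"x":104,"y":102,"z":-115,"rx":0,"ry":0,"rz":0,"fingers":1},{"x":136,"y":134,"z":-115,"rx":0,"ry":0,"rz":0,"fingers":1},{"x":165,"y":163,"z":-115,"rx":0,"ry":0,"rz":0,"fingers":1},{"x":185,"y":182,"z":-115,"rx":0,"ry":0,"rz":0,"fingers":1},{"x":193.6,"y":190.6,"z":-115,"rx":0,"ry":0,"rz":0,"fingers":1},{"x":193.6,"y":190.6,"z":-115,"rx":0,"ry":0,"rz":0,"fingers":1},{"x":193.6,"y":190.6,"z":-90,"rx":0,"ry":0,"rz":0,"fingers":1},{"x":193.6,"y":190.6,"z":-70,"rx":0,"ry":0,"rz":0,"fingers":1},{"x":193.6,"y":190.6,"z":-57,"rx":0,"ry":0,"rz":0,"fingers":1},{"x":193.6,"y":190.6,"z":-55,"rx":0,"ry":0,"rz":0,"fingers":1},{"x":193.6,"y":190.6,"z":-55,"rx":0,"ry":0,"rz":0,"fingers":1}]}}

```text
time_s: 32.12
tool_pos: [0.4676, 0.3715, 0.0996]
tool_rot: [180.0, 0.0, -176.6]
force: [0.2, 0.1, -4.4]
grip_width: 0.0229
grasp_force: 40.0
```

```bash
python3 - <<'E'
from h import *
go(.4674,.3713,.0933,183.4)
E
```

```text
t 32.1 pos [0.4676 0.3715 0.0996] [ 1.7998e+02  2.0000e-02 -1.7661e+02] j7 37.0 -> shift [ 0.2 -0.2  6.3] turn [ 0.  0. -0.]
```

Request:
{"fn": "drive_tool", "kwargs": {"moves": [{"x":0,"y":0,"z":3,"rx":0,"ry":0,"rz":0,"fingers":1},{"x":0,"y":0,"z":4.5,"rx":0,"ry":0,"rz":0,"fingers":1},{"x":0,"y":0,"z":5.5,"rx":0,"ry":0,"rz":0,"fingers":1},{"x":0,"y":0,"z":6.3,"rx":0,"ry":0,"rz":0,"fingers":1},{"x":0,"y":0,"z":6.3,"rx":0,"ry":0,"rz":0,"fingers":1}]}}

```text
time_s: 32.75
tool_pos: [0.4674, 0.3713, 0.0935]
tool_rot: [-180.0, 0.0, -176.6]
force: [-1.2, -0.7, -1.2]
grip_width: 0.0229
grasp_force: 40.0
```

Request:
{"fn": "drive_tool", "kwargs": {"moves": [{"x":0,"y":0,"z":0.4,"rx":0,"ry":0,"rz":0,"fingers":1},{"x":0,"y":0,"z":0.4,"rx":0,"ry":0,"rz":0,"fingers":0},{"x":0,"y":0,"z":0.4,"rx":0,"ry":0,"rz":0,"fingers":0},{"x":0,"y":0,"z":0.4,"rx":0,"ry":0,"rz":0,"fingers":0},{"x":0,"y":0,"z":-20,"rx":0,"ry":0,"rz":0,"fingers":0},{"x":0,"y":0,"z":-70,"rx":0,"ry":0,"rz":0,"fingers":0},{"x":-20,"y":-48,"z":-120,"rx":0,"ry":0,"rz":0,"fingers":0},{"x":-239,"y":-582,"z":-157,"rx":0,"ry":0,"rz":0,"fingers":0},{"x":-239,"y":-582,"z":-157,"rx":0,"ry":0,"rz":0,"fingers":0},{"x":-239,"y":-582,"z":-157,"rx":0,"ry":0,"rz":0,"fingers":0},{"x":-239,"y":-582,"z":-157,"rx":0,"ry":0,"rz":0,"fingers":0},{"x":-239,"y":-582,"z":-157,"rx":0,"ry":0,"rz":0,"fingers":0},{"x":-239,"y":-582,"z":-157,"rx":0,"ry":0,"rz":0,"fingers":0},{"x":-239,"y":-582,"z":-157,"rx":0,"ry":0,"rz":0,"fingers":0},{"x":-239,"y":-582,"z":-157,"rx":0,"ry":0,"rz":0,"fingers":0},{"x":-239,"y":-582,"z":-157,"rx":0,"ry":0,"rz":0,"fingers":0},{"x":-239,"y":-582,"z":-157,"rx":0,"ry":0,"rz":0,"fingers":0},{"x":-239,"y":-582,"z":-157,"rx":0,"ry":0,"rz":0,"fingers":0},{"x":-239,"y":-582,"z":-157,"rx":0,"ry":0,"rz":0,"fingers":0},{"x":-239,"y":-582,"z":-157,"rx":0,"ry":0,"rz":0,"fingers":0}]}}

```text
time_s: 35.25
tool_pos: [0.7402, -0.1931, 0.251]
tool_rot: [180.0, 0.0, -176.4]
force: [1.5, 0.4, 0.2]
grip_width: 0.0436
grasp_force: 0.0
```

```bash
python3 - <<'E'
from h import *
c=vision.read_camera("wrist"); t=vision.read_camera("top"); s=vision.read_camera("scene")
for n,v in(("w10",c),("t10",t),("s10",s)): np.savez(n+".npz",**v)
a=c["image"][0:270,120:520,::-1]; b=t["image"][225:375,30:230,::-1].repeat(2,0).repeat(2,1)
cv2.imwrite("pics/w10.png",np.vstack([a,b])); go(.653,-.196,.09,183.4)
E
```

```text
t 35.4 pos [ 0.7402 -0.1944  0.2506] [-1.7998e+02  2.0000e-02 -1.7652e+02] j7 95.0 -> shift [ 87.2   3.7 160.6] turn [-0.     0.     0.001]
```

View pics/w10.png

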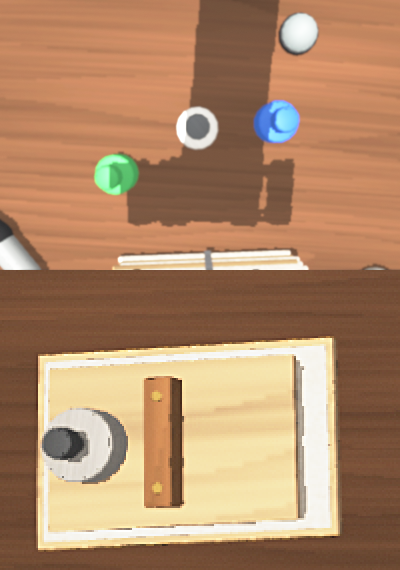

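The top half shows the grey small weight at about (317,127) in the full picture, with the blue and green decoys clear of it. The bottom half shows the cover in place and the big weight standing over the long register.

```bash
python3 - <<'E'
from h import *
np.set_printoptions(precision=1,suppress=True)
c=np.load("w10.npz");t=np.load("t10.npz");t2=np.load("t2.npz")
H=hsv(c); m=(H[...,2]<130)&(H[...,1]<60); y,x=np.mgrid[:480,:640]; m&=((x-317)**2+(y-126)**2<18**2); k=blob(m,(317,126)); a=cv2.minEnclosingCircle(k)
m=(H[...,2]>150)&(H[...,1]<60); k=blob(m,(301,127)); e=cv2.minEnclosingCircle(k)
print("knob",a,plane(c,[a[0]],.06)*1000,"disc",e,plane(c,[e[0]],.032)*1000,"tri",tri(c,[a[0]],t2,[(433.5,194)])*1000)
f=lambda q:np.array(q,float)/2+[29.75,89.75]
P=lambda q,z:plane(t,f(q),z)[:,:2]*1000
for n,q,z in(("cover",[(48,363),(296,356),(299,518),(49,531)],.049),("base",[(37,355),(332,338),(339,534),(38,549)],.015),("batten top",[(144,377),(174,378),(174,506),(144,507)],.077)):
    X=P(q,z); g=(X[0]+X[3]-X[1]-X[2])/2;h=(X[0]+X[1]-X[2]-X[3])/2
    print(n,X.mean(0),"yaw",np.degrees(np.arctan2(-g[0],g[1])),np.degrees(np.arctan2(h[1],h[0])),np.linalg.norm(g),np.linalg.norm(h))
print("bigknob",P([(63,442)],.105),"big disc",P([(80,445)],.081))
go(.653,-.196,.09,183.4)
E
```

```text
knob ((317.0, 126.15908813476562), 11.555412292480469) [[ 655.3 -197.2   60. ]] disc ((317.0, 127.5813980102539), 21.789012908935547) [[ 655.4 -197.1   32. ]] tri [[ 655.  -197.2   53. ]]
cover [470.1 307.9] yaw 2.4993068506528338 3.6366286209837635 201.465944546354 130.20704106909002
base [469.9 309.5] yaw 3.274242314931384 3.989062811933426 249.9707510797301 159.74190356961827
batten top [469.  307.6] yaw 0.2514965750303381 3.0118063560294432 23.554915418302773 98.48088625710615
bigknob [[467.3 370.3]] big disc [[465.8 368. ]]
t 35.4 pos [ 0.7 -0.2  0.3] [-180.     0.  -176.5] j7 95.0 -> shift [ 87.2   3.7 160.6] turn [-0.  0.  0.]
```

Request:
{"fn": "drive_tool", "kwargs": {"force": 40, "moves": [{"x":85,"y":2.5,"z":50,"rx":0,"ry":0,"rz":0,"fingers":0},{"x":85,"y":2.5,"z":100,"rx":0,"ry":0,"rz":0,"fingers":0},{"x":85,"y":2.5,"z":150,"rx":0,"ry":0,"rz":0,"fingers":0},{"x":85,"y":2.5,"z":170,"rx":0,"ry":0,"rz":0,"fingers":0},{"x":85,"y":2.5,"z":180,"rx":0,"ry":0,"rz":0,"fingers":0},{"x":85,"y":2.5,"z":180,"rx":0,"ry":0,"rz":0,"fingers":0},{"x":85,"y":2.5,"z":180,"rx":0,"ry":0,"rz":0,"fingers":0},{"x":85,"y":2.5,"z":180,"rx":0,"ry":0,"rz":0,"fingers":0}]}}

```text
time_s: 36.4
tool_pos: [0.6565, -0.1982, 0.0717]
tool_rot: [-179.9, 0.1, -176.6]
force: [0.0, 0.6, 0.2]
grip_width: 0.0434
grasp_force: 0.0
```

```bash
python3 - <<'E'
from h import *
go(.6553,-.1971,.045,183.4)
E
```

```text
t 36.4 pos [ 0.6565 -0.1982  0.0717] [-1.7994e+02  1.3000e-01 -1.7660e+02] j7 94.0 -> shift [ 1.2  1.2 26.7] turn [-0.001  0.002  0.   ]
```

Request:
{"fn": "drive_tool", "kwargs": {"force": 40, "moves": [{"x":1,"y":1,"z":15,"rx":0,"ry":0,"rz":0,"fingers":0},{"x":1,"y":1,"z":22,"rx":0,"ry":0,"rz":0,"fingers":0},{"x":1,"y":1,"z":26,"rx":0,"ry":0,"rz":0,"fingers":0},{"x":1,"y":1,"z":26,"rx":0,"ry":0,"rz":0,"fingers":0},{"x":1,"y":1,"z":26,"rx":0,"ry":0,"rz":0,"fingers":1},{"x":1,"y":1,"z":26,"rx":0,"ry":0,"rz":0,"fingers":1},{"x":1,"y":1,"z":26,"rx":0,"ry":0,"rz":0,"fingers":1},{"x":1,"y":1,"z":26,"rx":0,"ry":0,"rz":0,"fingers":1},{"x":1,"y":1,"z":26,"rx":0,"ry":0,"rz":0,"fingers":1}]}}

```text
time_s: 37.52
tool_pos: [0.6545, -0.1974, 0.0443]
tool_rot: [-180.0, 0.0, -176.6]
force: [0.1, -0.5, 0.6]
grip_width: 0.0226
grasp_force: 40.0
```

```bash
python3 - <<'E'
from h import *
go(.4748,.2469,.16,183.4)
E
```

```text
t 37.5 pos [ 0.6545 -0.1974  0.0443] [-1.7997e+02  2.0000e-02 -1.7661e+02] j7 93.0 -> shift [ 153.1  454.1 -115.9] turn [-0.  0. -0.]
```

Request:
{"fn": "drive_tool", "kwargs": {"moves": [{"x":0,"y":0,"z":-30,"rx":0,"ry":0,"rz":0,"fingers":1},{"x":0,"y":0,"z":-75,"rx":0,"ry":0,"rz":0,"fingers":1},{"x":3,"y":9,"z":-110,"rx":0,"ry":0,"rz":0,"fingers":1},{"x":15,"y":45,"z":-116,"rx":0,"ry":0,"rz":0,"fingers":1},{"x":31,"y":92,"z":-116,"rx":0,"ry":0,"rz":0,"fingers":1},{"x":47,"y":139,"z":-116,"rx":0,"ry":0,"rz":0,"fingers":1},{"x":63,"y":187,"z":-116,"rx":0,"ry":0,"rz":0,"fingers":1},{"x":79,"y":234,"z":-116,"rx":0,"ry":0,"rz":0,"fingers":1},{"x":95,"y":282,"z":-116,"rx":0,"ry":0,"rz":0,"fingers":1},{"x":111,"y":329,"z":-116,"rx":0,"ry":0,"rz":0,"fingers":1},{"x":127,"y":377,"z":-116,"rx":0,"ry":0,"rz":0,"fingers":1},{"x":141,"y":418,"z":-116,"rx":0,"ry":0,"rz":0,"fingers":1},{"x":149,"y":442,"z":-116,"rx":0,"ry":0,"rz":0,"fingers":1},{"x":153,"y":454,"z":-116,"rx":0,"ry":0,"rz":0,"fingers":1},{"x":153,"y":454,"z":-116,"rx":0,"ry":0,"rz":0,"fingers":1},{"x":153,"y":454,"z":-90,"rx":0,"ry":0,"rz":0,"fingers":1},{"x":153,"y":454,"z":-68,"rx":0,"ry":0,"rz":0,"fingers":1},{"x":153,"y":454,"z":-57,"rx":0,"ry":0,"rz":0,"fingers":1},{"x":153,"y":454,"z":-56,"rx":0,"ry":0,"rz":0,"fingers":1},{"x":153,"y":454,"z":-56,"rx":0,"ry":0,"rz":0,"fingers":1}]}}

```text
time_s: 40.02
tool_pos: [0.4754, 0.2469, 0.1007]
tool_rot: [180.0, 0.1, -176.6]
force: [-0.0, -0.0, -4.4]
grip_width: 0.0226
grasp_force: 40.0
```

```bash
python3 - <<'E'
from h import *
go(.4748,.2469,.0931,183.4)
E
```

```text
t 40.0 pos [0.4754 0.2469 0.1007] [ 1.7999e+02  6.0000e-02 -1.7664e+02] j7 51.0 -> shift [0.6 0.  7.6] turn [ 0.     0.001 -0.001]
```

Request:
{"fn": "drive_tool", "kwargs": {"moves": [{"x":0.4,"y":0,"z":3,"rx":0,"ry":0,"rz":0,"fingers":1},{"x":0.4,"y":0,"z":5.5,"rx":0,"ry":0,"rz":0,"fingers":1},{"x":0.4,"y":0,"z":6.8,"rx":0,"ry":0,"rz":0,"fingers":1},{"x":0.4,"y":0,"z":7.6,"rx":0,"ry":0,"rz":0,"fingers":1},{"x":0.4,"y":0,"z":7.6,"rx":0,"ry":0,"rz":0,"fingers":1}]}}

```text
time_s: 40.65
tool_pos: [0.4746, 0.247, 0.0933]
tool_rot: [-180.0, 0.0, -176.6]
force: [-2.4, -1.9, 5.8]
grip_width: 0.0228
grasp_force: 40.0
```

Contact. Release, rise and withdraw along the way I came.

Request:
{"fn": "drive_tool", "kwargs": {"moves": [{"x":0,"y":0,"z":0,"rx":0,"ry":0,"rz":0,"fingers":0},{"x":0,"y":0,"z":0,"rx":0,"ry":0,"rz":0,"fingers":0},{"x":0,"y":0,"z":0,"rx":0,"ry":0,"rz":0,"fingers":0},{"x":0,"y":0,"z":-20,"rx":0,"ry":0,"rz":0,"fingers":0},{"x":0,"y":0,"z":-70,"rx":0,"ry":0,"rz":0,"fingers":0},{"x":0,"y":0,"z":-130,"rx":0,"ry":0,"rz":0,"fingers":0},{"x":-20,"y":-250,"z":-160,"rx":0,"ry":0,"rz":0,"fingers":0},{"x":-20,"y":-250,"z":-160,"rx":0,"ry":0,"rz":0,"fingers":0},{"x":-20,"y":-250,"z":-160,"rx":0,"ry":0,"rz":0,"fingers":0},{"x":-20,"y":-250,"z":-160,"rx":0,"ry":0,"rz":0,"fingers":0},{"x":-20,"y":-250,"z":-160,"rx":0,"ry":0,"rz":0,"fingers":0},{"x":-20,"y":-250,"z":-160,"rx":0,"ry":0,"rz":0,"fingers":0},{"x":-20,"y":-250,"z":-160,"rx":0,"ry":0,"rz":0,"fingers":0},{"x":-20,"y":-250,"z":-160,"rx":0,"ry":0,"rz":0,"fingers":0}]}}

```text
time_s: 42.4
tool_pos: [0.5089, 0.0003, 0.2525]
tool_rot: [-180.0, 0.0, -176.4]
force: [-0.2, 0.2, -0.1]
grip_width: 0.0435
grasp_force: 0.0
```

```bash
python3 - <<'E'
from h import *
t=vision.read_camera("top"); s=vision.read_camera("scene"); np.savez("t11.npz",**t)
a=t["image"][225:375,30:230,::-1].repeat(3,0)[:].repeat(3,1)[:300]; b=s["image"][210:410,350:600,::-1]
cv2.imwrite("pics/f11.png",np.vstack([np.pad(t["image"][150:400,20:420,::-1],((0,0),(0,0),(0,0))),np.pad(b,((0,0),(0,150),(0,0)))]))
E
```

```text
(no output)
```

View pics/f11.png

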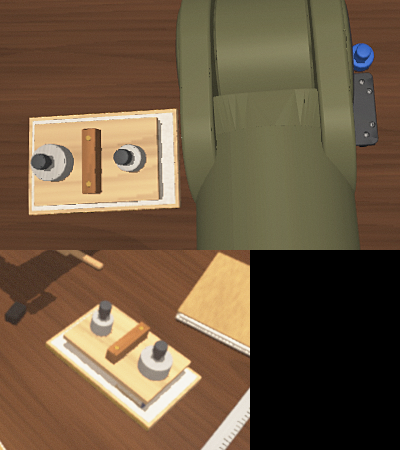

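The final views show the press fully assembled: cover centred, batten up between the registers, big weight on the left and small weight on the right. The arm is clear, so I'm handing it in.

```bash
python3 -c "
from cell import workorder; print(workorder.sign_off())"
```

```text
the job is handed in; nothing more can be done
None
```

The press is assembled as asked and handed in after about 42 s of robot time; by the camera checks the registers and cover sit within about 2 mm of centre, and the sign-off gave no verdict.

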